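# Lever sample canisters out of a shaker's snap clips and sort them by weight

### The job

Free every canister on the shaker from its snap clip with the flat pry bar: slide the blade under the canister's lip, lever it up over the steel cross bar until it snaps out, and do not handle a canister with the gripper while it is still clipped down. Then lift each freed canister and feel its weight: put the full ones (about 300 g) in the low solid steel tray and the empty ones (about 100 g) in the white slotted crate, any way up. Finish with the pry bar lying on its cork mat again, and leave the other things on the bench where they are.

Things in the scene. Friction and masses are not known exactly. Their poses are not given: they have to be found in the camera images.
- shaker: orbital shaker, fixed: white base with an aluminium platform 250 (x) x 410 (y) mm whose top is 85 mm above the table, from x = -90 to +160 mm; origin on the table under the middle of the row of four clips; the row runs along y at a pitch of 96 mm, the canisters' lips point to -x (towards the robot). In front of x = -90 mm there is free space above the bench.
- clip1 (a point): snap clip on the shaker; this point is on the platform's top (85 mm above the table) under the middle of a canister seated there, axes as the shaker's. Fulcrum: a fixed steel cross bar along y at x = -76 mm, 8 mm thick, 46 mm long, its top 22 mm above the platform. Walls and pins of the clip are at most 22 mm high.
- clip2 (a point): snap clip exactly like clip1 (same point). How it holds: two spring pins catch a bead on each y face of the canister near its front. Lifting the lip about 10 mm (roughly 10 N) makes the beads snap over the pins; the canister's far end stays down as the pivot.
- clip3 (a point): snap clip exactly like clip1 (same point). After snapping out, a canister rests sprung: front (-x) end propped on the pins about 12 mm up, tilted about 0.17 rad (positive pitch), origin about 6 mm higher than when clipped (less: lever again). It then lifts straight out, gripped across its 50 mm width.
- clip4 (a point): snap clip exactly like clip1 (same point). Levering with the blade about 35 mm past the cross bar takes about 0.4 rad of bar tilt, handle down.
- can1: sample canister, opaque white block 76 (x) x 50 (y) x 60 (z) mm (all look alike, some may be absent). Origin at the centre of its underside, z up. Starts clipped in any one of the clips, axes along the shaker's. A lip 34 mm wide juts from its -x face to x = -60 mm, underside 31 mm above the canister's underside, flared up at its front edge. Full: 255-360 g; empty: 85-120 g.
- can2: sample canister, opaque white block 76 (x) x 50 (y) x 60 (z) mm (all look alike, some may be absent). Origin at the centre of its underside, z up. Starts clipped in any one of the clips, axes along the shaker's. A lip 34 mm wide juts from its -x face to x = -60 mm, underside 31 mm above the canister's underside, flared up at its front edge. Full: 255-360 g; empty: 85-120 g.
- can3: sample canister, opaque white block 76 (x) x 50 (y) x 60 (z) mm (all look alike, some may be absent). Origin at the centre of its underside, z up. Starts clipped in any one of the clips, axes along the shaker's. A lip 34 mm wide juts from its -x face to x = -60 mm, underside 31 mm above the canister's underside, flared up at its front edge. Full: 255-360 g; empty: 85-120 g.
- can4: sample canister, opaque white block 76 (x) x 50 (y) x 60 (z) mm (all look alike, some may be absent). Origin at the centre of its underside, z up. Starts clipped in any one of the clips, axes along the shaker's. A lip 34 mm wide juts from its -x face to x = -60 mm, underside 31 mm above the canister's underside, flared up at its front edge. Full: 255-360 g; empty: 85-120 g.
- bar: pry bar lying flat: black handle 100 (x) x 34 (y) x 24 (z) mm with a steel blade 24 mm wide and 4 mm thick at mid height (12 mm above the underside), pointing along +x; origin under the centre of the handle at its underside; blade tip at x = +135 mm; 130 g, balances about 24 mm ahead of the origin. Either flat side may lie down. Starts on its mat.
- mat: cork mat, fixed, 120 (x) x 250 (y) x 5 mm, on the bench between the robot and the shaker; origin at the centre of its underside
- tray: low solid steel tray, fixed, 160 (x) x 230 (y) mm outside, walls 22 mm high and 4 mm thick, open on top; origin at the centre of its underside; for the full canisters; to the left or right
- crate: white plastic crate with slots in its floor and walls, fixed, 160 (x) x 230 (y) mm outside, walls 30 mm high and 5 mm thick, open on top; origin at the centre of its underside; for the empty canisters; on the other side from the tray
- dish: closed petri dish, 94 mm wide, 22 mm high; bystander
- beaker: glass beaker, 76 mm wide, 85 mm high; bystander
- tape: roll of tape lying flat, 96 mm wide, 20 mm high; bystander
- bottle: white jar, 68 mm wide, 160 mm high; bystander
- penpot: ceramic pot, 72 mm wide, 95 mm high; bystander
Not all that is in view belongs to the job. What is shaped like the can4 but blue or purple is not meant.

How it is judged:
By the outcome, as a careful person would: the job done as asked, in the order asked, and still so for the second after the job is handed in, with the robot touching nothing.
Of can1, can2, can3, can4 only 3 to 4 are there at a start; the rules pass over those that are not, and their reading is None.
At some moment in a run one of bar may be knocked a few centimetres aside while the robot is not near it.
Once in a run the grip may slacken for a moment while it holds something.
It also fails if it takes over 210 s, if anything falls off the work surface, if the arm or the gripper's body presses on something with over 40 N, if the wrist force passes 120 N, or if a joint passes its speed limit or range.

### The arm

A 6-joint arm with a two-finger parallel gripper is mounted at the origin on the work surface. World frame = base frame: x ahead of the robot, y to its left, z up, the work surface at z = 0. Lengths are in m, angles in degrees, forces in N, time in s.
With the tool pointing down it reaches from about 0.15 to 0.775 m from the base axis. Payload 6.1 kg.
Tool frame: the origin (TCP) lies between the finger pads; the fingertips stand 8 mm ahead of it and the grasp point (between the pads) lies 11 mm behind it (robot.tip_extent is the distance from the TCP to the fingertips, in m); z points along the fingers, y is the line along which they close (so a half turn about z gives the same grasp; the last joint's range is limited). The gripper opens to 85 mm and grips with 20 to 120 N. Pads are 22 mm wide; open, the fingers measure 114 mm over their backs; the gripper's body (76 mm by 85 mm) begins 54 mm behind the grasp point. The pads swing forward as they close: fully open they stand 13 mm farther back than shut.
Start: joints at [69.958, 7.208, -2.269, 80.523, 0, 90], TCP at [0.18, 0.493, 0.213] pointing down, gripper open.
Joint ranges: [-155.77, 155.77], [-54.66, 111.73], [-72.52, 77.12], [-102.08, 115.82], [-83.92, 84.16], [-180, 180]. Speed limits (degrees/s): [136.94, 136.94, 172.46, 180, 180, 180].

### API

Orientations are given as a 3x3 rotation matrix whose columns are the frame's x, y, z axes.
In Python, from rig import sensors, imaging, workorder, robot gives the robot as it stands. The module is installed in compiled form; this text tells all that it offers.
- The arm moves only by the tool arm_command, never from a script. Its argument "motion" is a list that holds one entry, the list of rows, each a list of 7 numbers: the finger opening in m, from 0 to 0.0854, then the shift along the tool's x, y, z in m, then the turn, a rotation vector about the tool's x, y, z in rad. A call has exactly 8 rows; each row is the pose to reach, as a shift and turn from the pose commanded when the call began, along the tool's axes at that moment; what a row does not reach only later rows make up. A row lasts 1/12 s, in which the tool goes at most 41.7 mm and 7.16 degrees, less where a joint would pass 70% of its speed; a pose out of reach is approached as far as the arm can. A call with a gripper value outside its range is refused whole. The fingers move at their own pace and stop on an object; the grip force is fixed at half the most. Time passes only in rows, so rows that repeat a pose let the fingers close, or fill a call up. It gives the time, the measured TCP pose, the force, the opening and the grip force at its end, in the units of the state.
- sensors.state(): the state, without advancing time (a new reading comes with each control period).
- imaging.read_camera(name): name is "scene" or "top" or "wrist"; returns a dict with "frame" (400x640x3 uint8, blue, green, red), "intrinsics" (3x3 intrinsics, pixels), "extrinsics" (4x4, takes a point from camera to world coordinates); the wrist camera has in their place "T_tool_cam" (4x4, takes a point from camera to tool coordinates, whose origin is the TCP and whose axes are the flange's). Camera axes: x right, y down, z forward; pixel columns grow to the right and rows downward; lengths in m; the calibration is good to about 2 mm. A picture is of the moment at which its call begins: read the wrist's pose just before it. There is no depth.
- workorder.finish_job(): hands the job in; it is judged then, once.
The state is a dict: "clock": time; "joint_positions": joint angles; "qvel": joint speeds; "tau": joint torques, N m; "eef_pos": TCP position; "tcp_rot": TCP orientation; "contact_force": force on the tool from outside, world axes, zero at the start; "moment": the same for the moment, N m; "finger_gap": opening from 0.0 (shut) to 1.0 (fully open); "gripper_force": force on a finger pad.
Only numpy, scipy, OpenCV 4.12 (cv2) and the standard library are available. Lean on these libraries where they do the work, as an engineer would, in place of code of your own. Each camera call takes 0.05 s, during which the arm holds its last target. There are 200 camera calls.

## Working session

There is one attempt and no reset: what is moved stays moved. The work goes in short steps, Python scripts to look and compute and a tool call to move; the robot and the scene stay as the last step left them, time stands still between calls to the robot, and variables do not carry over. Pictures are saved under pics/ and viewed, at most 14 in all, crops included, and the job is handed in when it is done.

Besides the shell and the picture viewer there is one more tool, called after ">>>" by a JSON object that holds its "name" and its "arguments". arm_command: Moves the arm, as the interface text tells. Its arguments: {"type":"object","properties":{"motion":{"type":"array","items":{"type":"array","items":{"type":"array","items":{"type":"number"}}}}},"required":["motion"]}

```bash
mkdir -p pics; cat > h.py <<'E'
import numpy as np, cv2
from rig import sensors, imaging, workorder, robot
def cam(n):
    s=sensors.state(); d=imaging.read_camera(n); K=np.array(d["intrinsics"])
    if n=="wrist":
        T=np.eye(4);T[:3,:3]=np.array(s["tcp_rot"]);T[:3,3]=s["eef_pos"];T=T@np.array(d["T_tool_cam"])
    else: T=np.array(d["extrinsics"])
    return d["frame"],K,T
def ray(K,T,u,v,z):
    r=T[:3,:3]@np.linalg.inv(K)@[u,v,1]; return T[:3,3]+r*(z-T[2,3])/r[2]
def proj(K,T,p):
    q=np.linalg.inv(T)@np.append(p,1); q=K@q[:3]; return q[:2]/q[2]
E
python3 - <<'E'
from h import *
for n in("scene","top"):
    f,K,T=cam(n); cv2.imwrite(f"pics/{n}0.png",f); np.savez(f"{n}.npz",f=f,K=K,T=T); print(n,K.round(1).tolist(),T.round(3).tolist())
s=sensors.state();print(s)
E
```

```text
scene [[487.2, 0.0, 315.4], [0.0, 487.2, 192.1], [0.0, 0.0, 1.0]] [[0.135, 0.74, -0.659, 1.495], [0.991, -0.094, 0.098, -0.187], [0.011, -0.666, -0.746, 1.201], [0.0, 0.0, 0.0, 1.0]]
top [[439.6, 0.0, 324.5], [0.0, 439.6, 196.6], [0.0, 0.0, 1.0]] [[0.003, -0.976, 0.219, 0.15], [-1.0, -0.002, 0.004, -0.04], [-0.003, -0.219, -0.976, 1.705], [0.0, 0.0, 0.0, 1.0]]
{'clock': 0.1, 'joint_positions': array([ 6.99570341e+01,  7.23918221e+00, -2.32063514e+00,  8.05232931e+01,
        7.43010315e-04,  9.00016518e+01]), 'qvel': array([-0.12626345, -0.0660976 ,  0.26104713, -0.04007184, -0.00981231,
       -0.12610858]), 'tau': array([ 4.63016440e-04, -4.36902630e+01,  3.53607345e+01,  1.35611824e-02,
        8.13938459e-05,  1.92318119e-06]), 'eef_pos': array([0.17979334, 0.49283979, 0.21279369]), 'tcp_rot': array([[-9.39425990e-01,  3.42751441e-01, -5.09322214e-04],
       [ 3.42751819e-01,  9.39425008e-01, -1.35825506e-03],
       [ 1.29261452e-05, -1.45055122e-03, -9.99998948e-01]]), 'contact_force': array([-0.26978714,  0.63490769, -0.31042354]), 'moment': array([-0.00717707,  0.01419014, -0.0443492 ]), 'gripper_force': 0.0, 'finger_gap': 0.9976810496583188}
```

View pics/scene0.png

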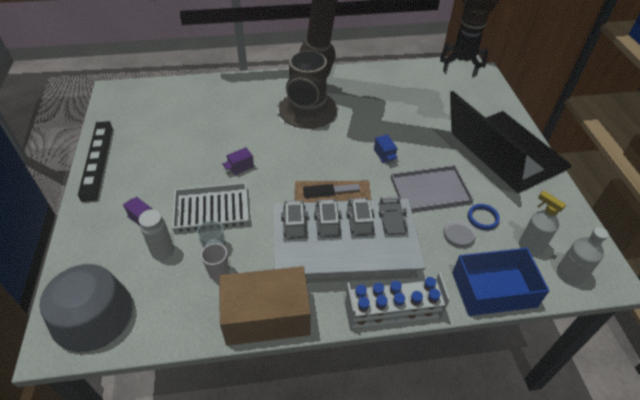

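View pics/top0.png

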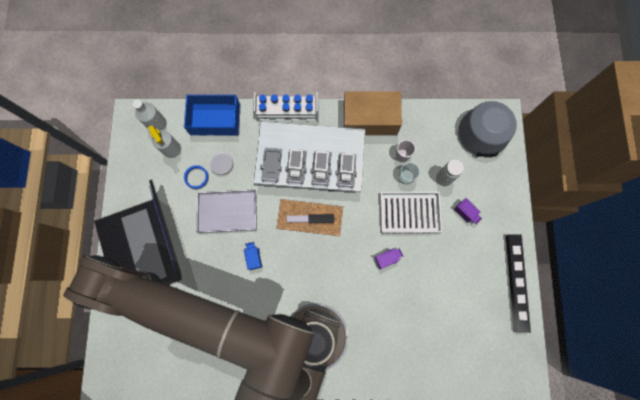

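The scene view shows three white canisters clipped at (294,218), (328,217) and (361,216). The fourth clip, at (393,216), is empty. The bar lies on the mat at (330,190). The steel tray is at (431,187) and the slotted crate at (212,208). The top view agrees: cans (347,167), (322,165), (297,165), handle (321,219), tray (227,211), crate (410,212). The lookalikes are the blue can (252,256) and the purple ones (388,259) and (467,211), all ruled out by colour.

```bash
python3 - <<'E'
from h import *
d=np.load("top.npz");K,T=d["K"],d["T"]
for n,u,v,z in[("can-r",347,162,.145),("can-m",322,160,.145),("can-l",297,160,.145),("platTL",258,124,.085),("platTR",365,130,.085),("platBR",361,190,.085),("platBL",255,184,.085),("matL1",280,199,.005),("matR1",343,206,.005),("matR2",340,235,.005),("matL2",277,229,.005),("barhandR",334,219,.03),("barhandL",309,218.5,.03),("tip",287,218,.02),
 ("trayTL",198,193,.022),("trayTR",256,190,.022),("trayBR",257,231,.022),("trayBL",199,234,.022),("crTL",381,193,.03),("crTR",438,194,.03),("crBR",440,233,.03),("crBL",379,230,.03),("bottle",452,175,0),("pot",404,160,0),("beaker",407,178,0),("dish",221,164,.01),("tape",196,177,.01)]:
    print(n,ray(K,T,u,v,z).round(3))
s=sensors.state();print(robot.tip_extent,[a for a in dir(robot) if a[0]!='_'])
f,K,T=cam("wrist");print(K.round(1).tolist(),(np.array(imaging.read_camera("wrist")["T_tool_cam"])).round(3).tolist())
E
```

```text
can-r [ 0.631 -0.117  0.145]
can-m [ 0.639 -0.024  0.145]
can-l [0.639 0.068 0.145]
platTL [0.805 0.228 0.085]
platTR [ 0.78  -0.191  0.085]
platBR [ 0.539 -0.172  0.085]
platBL [0.562 0.231 0.085]
matL1 [0.521 0.143 0.005]
matR1 [ 0.493 -0.107  0.005]
matR2 [ 0.378 -0.094  0.005]
matL2 [0.401 0.151 0.005]
barhandR [ 0.437 -0.071  0.03 ]
barhandL [0.439 0.026 0.03 ]
tip [0.442 0.112 0.02 ]
trayTL [0.541 0.464 0.022]
trayTR [0.553 0.236 0.022]
trayBR [0.391 0.226 0.022]
trayBL [0.379 0.45  0.022]
crTL [ 0.541 -0.254  0.03 ]
crTR [ 0.537 -0.477  0.03 ]
crBR [ 0.384 -0.476  0.03 ]
crBL [ 0.395 -0.243  0.03 ]
bottle [ 0.623 -0.545  0.   ]
pot [ 0.685 -0.355  0.   ]
beaker [ 0.61  -0.364  0.   ]
dish [0.663 0.383 0.01 ]
tape [0.609 0.48  0.01 ]
0.008 ['IKError', 'tip_extent']
[[311.9, 0.0, 314.0], [0.0, 311.9, 198.1], [0.0, 0.0, 1.0]] [[-0.0, -0.958, -0.286, 0.073], [1.0, -0.0, 0.0, 0.002], [-0.0, -0.286, 0.958, -0.16], [0.0, 0.0, 0.0, 1.0]]
```

```bash
cat >> h.py <<'E'
from scipy.spatial.transform import Rotation as Rn
def down(yaw,pitch=0):  # tool z down, tool x at world yaw(deg); pitch(rad) turns about tool y
    c,s=np.cos(np.radians(yaw)),np.sin(np.radians(yaw))
    R=np.array([[c,s,0],[s,-c,0],[0,0,-1.]])
    return R@Rn.from_rotvec([0,pitch,0]).as_matrix()
def rel(p0,R0,p,R):
    return np.r_[R0.T@(np.array(p)-p0),Rn.from_matrix(R0.T@R).as_rotvec()].round(4).tolist()
def chain(*tg):
    s=sensors.state();p,R=np.array(s["eef_pos"]),np.array(s["tcp_rot"])
    for q,Q in tg: print(rel(p,R,q,Q)); p,R=np.array(q),Q
def st():
    s=sensors.state();R=np.array(s["tcp_rot"]);print("t",round(s["clock"],2),"p",np.round(s["eef_pos"],4),"yaw",np.degrees(np.arctan2(R[1,0],R[0,0])).round(2),"zdir",R[:,2].round(3),"F",np.round(s["contact_force"],2),"gap",round(s["finger_gap"]*.0854,4),"gf",round(s["gripper_force"],1),"q",np.round(s["joint_positions"],1))
E
python3 - <<'E'
from h import *
chain(([.33,.25,.33],down(170)),([.48,0,.33],down(177)))
E
```

```text
[-0.2243, -0.1769, -0.1168, -0.0009, -0.0001, -0.1753]
[-0.1911, -0.2202, 0.0, 0.0, 0.0, -0.1222]
```

>>> {"name": "arm_command", "arguments": {"motion": [[[0.05,-0.224,-0.177,-0.117,0,0,-0.175],[0.05,-0.224,-0.177,-0.117,0,0,-0.175],[0.05,-0.224,-0.177,-0.117,0,0,-0.175],[0.05,-0.224,-0.177,-0.117,0,0,-0.175],[0.05,-0.224,-0.177,-0.117,0,0,-0.175],[0.05,-0.224,-0.177,-0.117,0,0,-0.175],[0.05,-0.224,-0.177,-0.117,0,0,-0.175],[0.05,-0.224,-0.177,-0.117,0,0,-0.175]]]}}

```text
clock: 0.87
eef_pos: [0.3312, 0.2472, 0.3327]
tcp_rot: [[-0.984, 0.177, 0.003], [0.177, 0.984, 0.001], [-0.003, 0.001, -1.0]]
contact_force: [0.1, 0.6, 0.5]
finger_gap: 0.585
gripper_force: 0.0
```

>>> {"name": "arm_command", "arguments": {"motion": [[[0.05,-0.191,-0.22,0,0,0,-0.122],[0.05,-0.191,-0.22,0,0,0,-0.122],[0.05,-0.191,-0.22,0,0,0,-0.122],[0.05,-0.191,-0.22,0,0,0,-0.122],[0.05,-0.191,-0.22,0,0,0,-0.122],[0.05,-0.191,-0.22,0,0,0,-0.122],[0.05,-0.191,-0.22,0,0,0,-0.122],[0.05,-0.191,-0.22,0,0,0,-0.122]]]}}

```text
clock: 1.53
eef_pos: [0.4817, -0.0044, 0.3292]
tcp_rot: [[-0.998, 0.058, -0.001], [0.058, 0.998, -0.002], [0.001, -0.002, -1.0]]
contact_force: [-0.9, 0.9, -0.4]
finger_gap: 0.586
gripper_force: 0.0
```

```bash
python3 - <<'E'
from h import *
st(); f,K,T=cam("wrist"); cv2.imwrite("pics/w1.png",f); np.savez("w1.npz",f=f,K=K,T=T)
E
```

```text
t 1.53 p [ 0.4817 -0.0044  0.3292] yaw 176.67 zdir [-0.001 -0.002 -1.   ] F [-0.9   0.92 -0.4 ] gap 0.05 gf 0.0 q [-0.5  4.2  9.  94.9 -0.1  2.9]
```

View pics/w1.png

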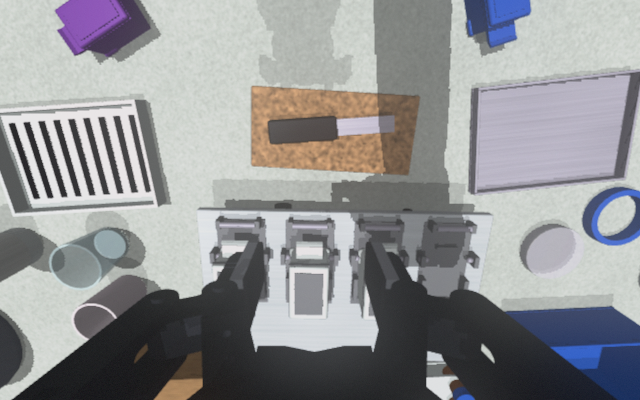

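The wrist view has image-up pointing towards the robot. The mat spans (251,86)–(420,175), with the handle centred at (302,130) and the blade tip at (394,124). The front cross bars are near row 222, and clip 4 at (446,235) is empty.

```bash
python3 - <<'E'
from h import *
d=np.load("w1.npz");f,K,T=d["f"],d["K"],d["T"]
R=lambda u,v,z:ray(K,T,u,v,z)
sub=f[80:180,245:425].astype(int); g=sub.max(2)
m=((g<70)).astype(np.uint8); 
n,l,s,c=cv2.connectedComponentsWithStats(m)
for i in range(1,n):
    if s[i,4]>200: print(i,s[i],c[i])
hsv=cv2.cvtColor(f[80:180,245:425],cv2.COLOR_BGR2HSV)
mb=((hsv[...,1]<60)&(hsv[...,2]>110)).astype(np.uint8); n2,l2,s2,c2=cv2.connectedComponentsWithStats(mb)
def rect(lab,z,name):
    cn,_=cv2.findContours(lab.astype(np.uint8),cv2.RETR_EXTERNAL,cv2.CHAIN_APPROX_NONE)
    q=max(cn,key=len)[:,0]+[245,80]; P=np.array([R(u,v,z)[:2] for u,v in q]).astype(np.float32)*1000
    r=cv2.minAreaRect(P); print(name,np.round(r[0],1),np.round(r[1],1),round(r[2],2), cv2.boxPoints(r).round(0).tolist())
for i in range(1,n):
    if 900<s[i,4]<3000: rect(l==i,.027,"handle")
for i in range(1,n2):
    if 200<s2[i,4]<1500: print(s2[i]); rect(l2==i,.019,"blade")
o=cv2.resize(f[200:330,190:500],None,fx=2.5,fy=2.5,interpolation=cv2.INTER_CUBIC); cv2.imwrite("pics/w1c.png",o)
E
```

```text
[  91   35   59   21 1011]
blade [441.5  75. ] [25.5 85.1] 0.24 [[429.0, 117.0], [429.0, 32.0], [454.0, 32.0], [454.0, 118.0]]
```

View pics/w1c.png

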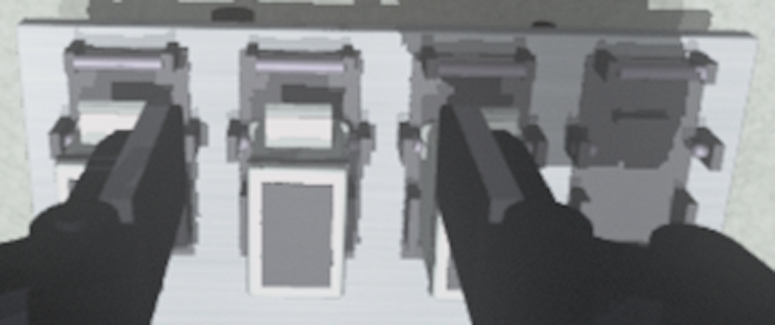

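The crop shows the cross bars as grey strips at about crop rows 63–72. There are white lips in clips 1–3, and the middle can's top spans (250,165)–(343,296).

```bash
python3 - <<'E'
from h import *
d=np.load("w1.npz");f,K,T=d["f"],d["K"],d["T"]
C=lambda x,y,z:ray(K,T,190+x/2.5,200+y/2.5,z)[:2].round(4)
for n,a,z in [("bar1 L",(72,63),.107),("bar1 R",(180,63),.107),("bar2 L",(254,66),.107),("bar2 R",(357,66),.107),("bar3 L",(430,70),.107),("bar3 R",(533,70),.107),("bar4L",(610,72),.107),("bar4R",(712,74),.107),
("canm1",(250,165),.145),("canm2",(345,165),.145),("canm3",(248,295),.145),("canm4",(342,297),.145),("lipL",(266,107),.118),("lipR",(332,107),.118),("platL",(20,22),.085),("platR",(755,36),.085)]:
    print(n,C(*a,z))
for n,u,v,z in [("trayA",472,86,.022),("trayB",639,72,.022),("trayC",472,193,.022),("trayD",628,178,.022),("crA",0,106,.03),("crB",135,98,.03),("crC",158,205,.03),("crD",17,215,.03),("matA",251,86,.005),("matB",420,96,.005),("matC",409,175,.005),("matD",251,165,.005)]:
    print(n,ray(K,T,u,v,z)[:2].round(3))
E
```

```text
bar1 L [ 0.5525 -0.1317]
bar1 R [ 0.5557 -0.0751]
bar2 L [ 0.5597 -0.0364]
bar2 R [0.5628 0.0176]
bar3 L [0.5673 0.0558]
bar3 R [0.5704 0.1098]
bar4L [0.5739 0.1503]
bar4R [0.5781 0.2039]
canm1 [ 0.5967 -0.0387]
canm2 [0.5994 0.008 ]
canm3 [ 0.6717 -0.0458]
canm4 [0.6757 0.0029]
lipL [ 0.5784 -0.0309]
lipR [0.5804 0.0032]
platL [ 0.5352 -0.1643]
platR [0.5666 0.2371]
trayA [0.396 0.226]
trayB [0.391 0.456]
trayC [0.554 0.239]
trayD [0.544 0.475]
crA [ 0.384 -0.441]
crB [ 0.385 -0.248]
crC [ 0.543 -0.248]
crD [ 0.546 -0.471]
matA [ 0.377 -0.089]
matB [0.405 0.158]
matC [0.524 0.146]
matD [ 0.493 -0.102]
```

```bash
python3 - <<'E'
from h import *
p=[.4415,-.0075]
chain((p+[.2],down(223)),(p+[.1],down(270)),(p+[.1],down(270)),(p+[.014],down(270)))
E
```

```text
[0.0391, -0.0064, 0.1293, -0.0003, -0.0019, -0.8086]
[0.0, 0.0, 0.1, 0.0, 0.0, -0.8203]
[0.0, 0.0, 0.0, 0.0, 0.0, 0.0]
[0.0, 0.0, 0.086, 0.0, 0.0, 0.0]
```

>>> {"name": "arm_command", "arguments": {"motion": [[[0.06,0.0391,-0.0064,0.129,0,-0.002,-0.809],[0.06,0.0391,-0.0064,0.129,0,-0.002,-0.809],[0.06,0.0391,-0.0064,0.129,0,-0.002,-0.809],[0.06,0.0391,-0.0064,0.129,0,-0.002,-0.809],[0.06,0.0391,-0.0064,0.129,0,-0.002,-0.809],[0.06,0.0391,-0.0064,0.129,0,-0.002,-0.809],[0.06,0.0391,-0.0064,0.129,0,-0.002,-0.809],[0.06,0.0391,-0.0064,0.129,0,-0.002,-0.809]]]}}

```text
clock: 2.25
eef_pos: [0.4395, -0.0031, 0.2015]
tcp_rot: [[-0.726, -0.688, 0.002], [-0.688, 0.726, 0.001], [-0.002, -0.0, -1.0]]
contact_force: [-0.0, -0.1, -0.6]
finger_gap: 0.7
gripper_force: 0.0
```

>>> {"name": "arm_command", "arguments": {"motion": [[[0.06,0,0,0.1,0,0,-0.82],[0.06,0,0,0.1,0,0,-0.82],[0.06,0,0,0.1,0,0,-0.82],[0.06,0,0,0.1,0,0,-0.82],[0.06,0,0,0.1,0,0,-0.82],[0.06,0,0,0.1,0,0,-0.82],[0.06,0,0,0.1,0,0,-0.82],[0.06,0,0,0.1,0,0,-0.82]]]}}

```text
clock: 2.92
eef_pos: [0.4401, -0.0033, 0.1016]
tcp_rot: [[0.006, -1.0, 0.002], [-1.0, -0.006, 0.001], [-0.001, -0.002, -1.0]]
contact_force: [-0.2, 0.6, -0.8]
finger_gap: 0.701
gripper_force: 0.0
```

```bash
python3 - <<'E'
from h import *
st(); f,K,T=cam("wrist"); cv2.imwrite("pics/w2.png",f); np.savez("w2.npz",f=f,K=K,T=T)
E
```

```text
t 2.92 p [ 0.4401 -0.0033  0.1016] yaw -89.65 zdir [ 0.002  0.001 -1.   ] F [-0.2   0.59 -0.79] gap 0.0598 gf 0.0 q [ -0.5  -0.6 -24.7  65.8   0.  -90.8]
```

View pics/w2.png

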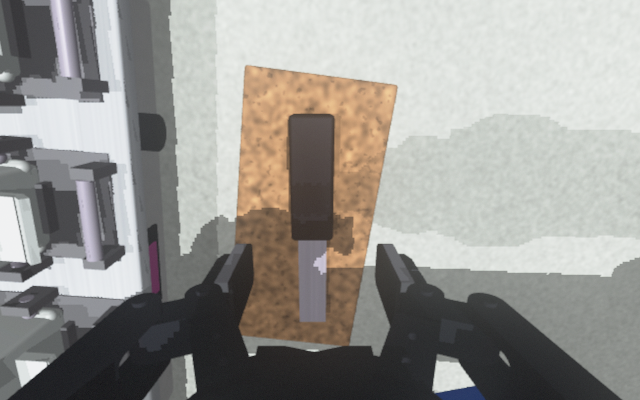

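Close view: handle from (311,114) to (313,240), blade tip at (313,322), aligned with the tool.

```bash
python3 - <<'E'
from h import *
d=np.load("w2.npz");f,K,T=d["f"],d["K"],d["T"]
for n,u,v,z in [("hback",311,115,.029),("hfrontL",292,240,.029),("hfrontR",332,240,.029),("hBL",289,117,.029),("hBR",333,117,.029),("tip",313,322,.017),("blL",299,245,.019),("blR",326,245,.019),("tipL",300,320,.019),("tipR",326,320,.019)]: print(n,ray(K,T,u,v,z)[:2].round(4))
s=sensors.state()
print(proj(K,T,np.array(s["eef_pos"])))
p=[.4415,-.0075]
chain((p+[.014],down(270)))
E
```

```text
hback [ 0.4429 -0.0669]
hfrontL [0.458  0.0311]
hfrontR [0.4256 0.0309]
hBL [ 0.4588 -0.0654]
hBR [ 0.427  -0.0656]
tip [0.4406 0.1192]
blL [0.4529 0.0402]
blR [0.43   0.0401]
tipL [0.4526 0.1155]
tipR [0.4287 0.1154]
[314.22183012 237.50390374]
[0.0042, -0.0012, 0.0876, -0.0019, 0.0008, 0.0031]
```

>>> {"name": "arm_command", "arguments": {"motion": [[[0.06,0.004,-0.0015,0.04,-0.002,0.001,0.004],[0.06,0.004,-0.0015,0.07,-0.002,0.001,0.004],[0.06,0.004,-0.0015,0.082,-0.002,0.001,0.004],[0.06,0.004,-0.0015,0.0875,-0.002,0.001,0.004],[0.06,0.004,-0.0015,0.0875,-0.002,0.001,0.004],[0.02,0.004,-0.0015,0.0875,-0.002,0.001,0.004],[0.02,0.004,-0.0015,0.0875,-0.002,0.001,0.004],[0.02,0.004,-0.0015,0.0875,-0.002,0.001,0.004]]]}}

```text
clock: 3.63
eef_pos: [0.4431, -0.0079, 0.0153]
tcp_rot: [[0.001, -1.0, 0.002], [-1.0, -0.001, -0.0], [0.0, -0.002, -1.0]]
contact_force: [-0.2, 0.4, 0.2]
finger_gap: 0.28
gripper_force: 0.0
```

>>> {"name": "arm_command", "arguments": {"motion": [[[0.02,0,0,0,0,0,0],[0.02,0,0,0,0,0,0],[0.02,0,0,0,0,0,0],[0.02,0,0,0,0,0,0],[0.02,0,0,0,0,0,0],[0.02,0,0,0,0,0,0],[0.02,0,0,0,0,0,0],[0.02,0,0,0,0,0,0]]]}}

```text
clock: 4.3
eef_pos: [0.4419, -0.0079, 0.0139]
tcp_rot: [[0.001, -1.0, -0.0], [-1.0, -0.001, -0.0], [0.0, 0.0, -1.0]]
contact_force: [0.3, -0.2, 0.1]
finger_gap: 0.242
gripper_force: 0.0
```

```bash
python3 - <<'E'
from h import *
st()
E
```

```text
t 4.3 p [ 0.4419 -0.0079  0.0139] yaw -89.92 zdir [-0. -0. -1.] F [ 0.26 -0.21  0.13] gap 0.0206 gf 0.0 q [ -1.    3.1 -32.6  54.3  -0.  -91.1]
```

```bash
python3 - <<'E'
from h import *
f,K,T=cam("wrist"); cv2.imwrite("pics/w3.png",f)
E
```

```text
(no output)
```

View pics/w3.png

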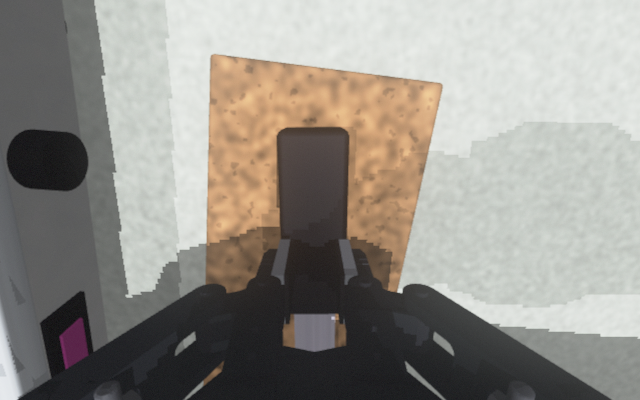

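The handle shows between the fingers at (313,180)–(315,315), but no grip force is reported. I'll command a full close and read the gap.

>>> {"name": "arm_command", "arguments": {"motion": [[[0.0,0,0,0,0,0,0],[0.0,0,0,0,0,0,0],[0.0,0,0,0,0,0,0],[0.0,0,0,0,0,0,0],[0.0,0,0,0,0,0,0],[0.0,0,0,0,0,0,0],[0.0,0,0,0,0,0,0],[0.0,0,0,0,0,0,0]]]}}

```text
clock: 5.02
eef_pos: [0.442, -0.0079, 0.014]
tcp_rot: [[0.001, -1.0, -0.0], [-1.0, -0.001, -0.0], [0.0, 0.0, -1.0]]
contact_force: [-0.9, 0.4, -0.2]
finger_gap: 0.003
gripper_force: 0.0
```

```bash
python3 - <<'E'
from h import *
st()
f,K,T=cam("wrist"); f2,_,_=cam("scene")
a=cv2.resize(f[100:400,180:460],(560,600)); b=cv2.resize(f2[150:250,270:410][:,:60+40],(240,240)); 
o=np.zeros((600,800,3),np.uint8); o[:,:560]=a; o[:240,560:]=b; cv2.imwrite("pics/w4.png",o)
E
```

```text
t 5.02 p [ 0.442  -0.0079  0.014 ] yaw -89.92 zdir [-0. -0. -1.] F [-0.9   0.43 -0.15] gap 0.0003 gf 0.0 q [ -1.    3.1 -32.6  54.3  -0.  -91.1]
```

View pics/w4.png

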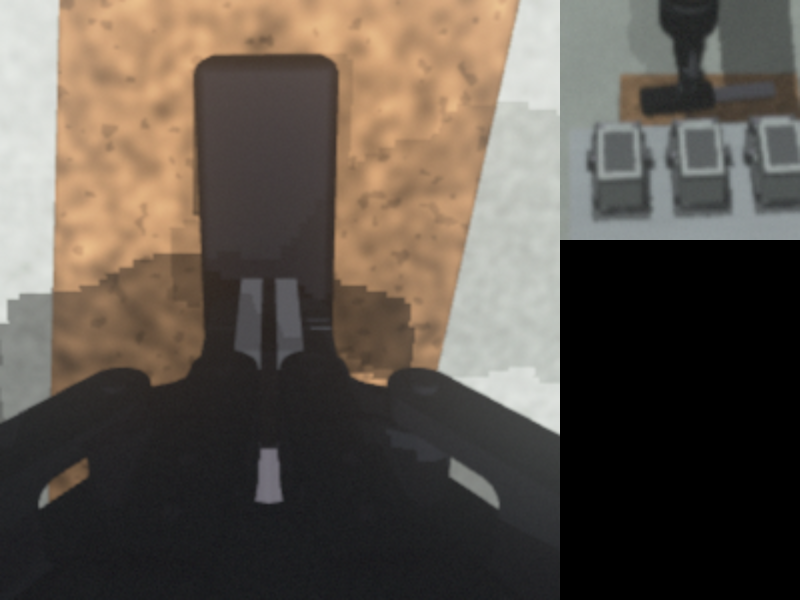

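The pads are shut above the handle at (314,240)–(314,280), so the tips stand higher than I assumed. I'll open and go down in small steps, checking force.

>>> {"name": "arm_command", "arguments": {"motion": [[[0.06,0,0,0,0,0,0],[0.06,0,0,0,0,0,0],[0.06,0,0,0,0,0,0],[0.06,0,0,0,0,0,0],[0.06,0,0,0.001,0,0,0],[0.06,0,0,0.002,0,0,0],[0.06,0,0,0.003,0,0,0],[0.06,0,0,0.004,0,0,0]]]}}

```text
clock: 5.78
eef_pos: [0.4419, -0.0079, 0.0098]
tcp_rot: [[0.001, -1.0, -0.0], [-1.0, -0.001, -0.0], [0.0, 0.0, -1.0]]
contact_force: [0.4, -0.2, -0.2]
finger_gap: 0.7
gripper_force: 0.0
```

```bash
python3 - <<'E'
from h import *
st()
f,K,T=cam("wrist"); f2,K2,T2=cam("scene")
s=sensors.state(); u,v=map(int,proj(K2,T2,s["eef_pos"])); print(u,v)
a=cv2.resize(f[200:350,214:414],(600,450)); b=cv2.resize(f2[v-40:v+20,u-45:u+45],(600,400),interpolation=cv2.INTER_CUBIC)
cv2.imwrite("pics/w5.png",np.hstack([cv2.resize(a,(400,300)),cv2.resize(b,(400,300))]))
E
```

```text
t 5.78 p [ 0.4419 -0.0079  0.0098] yaw -89.92 zdir [-0. -0. -1.] F [ 0.42 -0.15 -0.16] gap 0.0598 gf 0.0 q [ -1.    3.3 -32.9  53.8  -0.  -91.1]
322 191
```

View pics/w5.png

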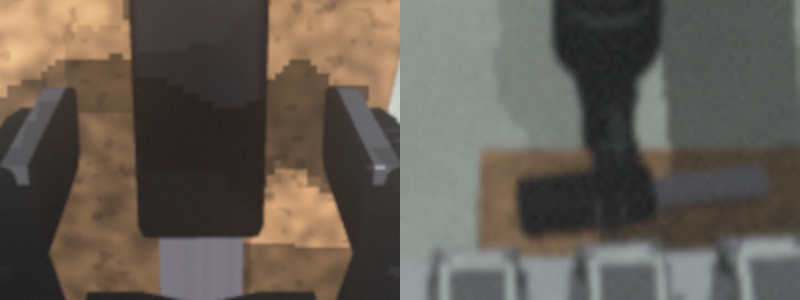

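The left crop shows the pad tips at about full-image row 245, clear of the handle sides. The right crop shows the gripper over the handle. No force yet, so I'll keep descending slowly.

>>> {"name": "arm_command", "arguments": {"motion": [[[0.06,0,0,0.0005,0,0,0],[0.06,0,0,0.001,0,0,0],[0.06,0,0,0.0015,0,0,0],[0.06,0,0,0.002,0,0,0],[0.06,0,0,0.0025,0,0,0],[0.06,0,0,0.003,0,0,0],[0.06,0,0,0.0035,0,0,0],[0.06,0,0,0.004,0,0,0]]]}}

```text
clock: 6.55
eef_pos: [0.442, -0.0079, 0.0059]
tcp_rot: [[0.001, -1.0, -0.0], [-1.0, -0.001, -0.0], [0.0, 0.0, -1.0]]
contact_force: [-0.5, -0.1, -0.0]
finger_gap: 0.7
gripper_force: 0.0
```

>>> {"name": "arm_command", "arguments": {"motion": [[[0.02,0,0,0,0,0,0],[0.02,0,0,0,0,0,0],[0.02,0,0,0,0,0,0],[0.02,0,0,0,0,0,0],[0.02,0,0,0,0,0,0],[0.02,0,0,0,0,0,0],[0.02,0,0,0,0,0,0],[0.02,0,0,0,0,0,0]]]}}

```text
clock: 7.22
eef_pos: [0.4422, -0.0079, 0.0064]
tcp_rot: [[0.001, -1.0, 0.0], [-1.0, -0.001, -0.0], [0.0, -0.0, -1.0]]
contact_force: [-1.2, 0.3, 5.2]
finger_gap: 0.367
gripper_force: 59.4
```

Now it catches the rounded top edge of the handle: gap 31 mm, 5 N upward. So at this opening the tips are about 20 mm higher than I figured. I'll reopen and go deeper in steps.

>>> {"name": "arm_command", "arguments": {"motion": [[[0.055,0,0,0,0,0,0],[0.055,0,0,0,0,0,0],[0.055,0,0,0,0,0,0],[0.055,0,0,0.0015,0,0,0],[0.055,0,0,0.003,0,0,0],[0.055,0,0,0.0045,0,0,0],[0.055,0,0,0.006,0,0,0],[0.055,0,0,0.007,0,0,0]]]}}

```text
clock: 7.88
eef_pos: [0.4418, -0.0079, -0.0013]
tcp_rot: [[0.001, -1.0, -0.001], [-1.0, -0.001, -0.0], [0.0, 0.001, -1.0]]
contact_force: [0.6, -0.5, 0.4]
finger_gap: 0.649
gripper_force: 0.0
```

```bash
python3 - <<'E'
from h import *
st()
f,K,T=cam("wrist"); f2,K2,T2=cam("top")
d=np.load("top.npz")
cv2.imwrite("pics/w6.png",np.hstack([cv2.resize(f[200:350,214:414],(400,300)),cv2.resize(f2[180:255,260:360],(400,300))]))
# bar blade/handle in wrist
for n,u,v,z in [("hfrontL",0,0,.029)]: pass
E
```

```text
t 7.88 p [ 0.4418 -0.0079 -0.0013] yaw -89.92 zdir [-0.001 -0.    -1.   ] F [ 0.57 -0.5   0.39] gap 0.0554 gf 0.0 q [ -1.    3.9 -33.8  52.3  -0.  -91.1]
```

View pics/w6.png

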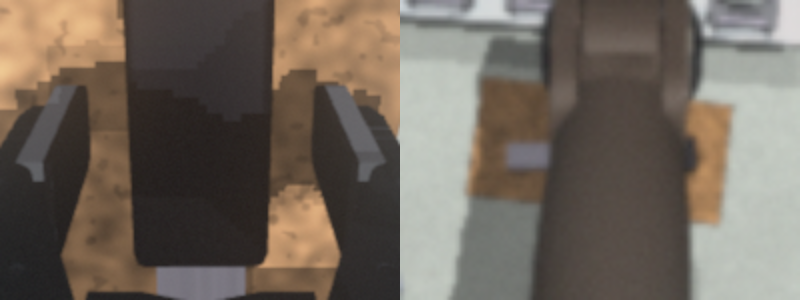

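>>> {"name": "arm_command", "arguments": {"motion": [[[0.055,0,0,0.0015,0,0,0],[0.055,0,0,0.003,0,0,0],[0.055,0,0,0.0045,0,0,0],[0.055,0,0,0.006,0,0,0],[0.055,0,0,0.007,0,0,0],[0.055,0,0,0.008,0,0,0],[0.055,0,0,0.008,0,0,0],[0.055,0,0,0.008,0,0,0]]]}}

```text
clock: 8.65
eef_pos: [0.442, -0.0079, -0.0091]
tcp_rot: [[0.001, -1.0, -0.0], [-1.0, -0.001, -0.0], [0.0, 0.0, -1.0]]
contact_force: [-1.3, 0.1, 0.3]
finger_gap: 0.64
gripper_force: 0.0
```

>>> {"name": "arm_command", "arguments": {"motion": [[[0.02,0,0,0,0,0,0],[0.02,0,0,0,0,0,0],[0.02,0,0,0,0,0,0],[0.02,0,0,0,0,0,0],[0.02,0,0,0,0,0,0],[0.02,0,0,0,0,0,0],[0.02,0,0,0,0,0,0],[0.02,0,0,0,0,0,0]]]}}

```text
clock: 9.32
eef_pos: [0.4424, -0.0079, -0.0087]
tcp_rot: [[0.001, -1.0, 0.001], [-1.0, -0.001, -0.0], [0.0, -0.001, -1.0]]
contact_force: [-0.9, -0.3, 5.5]
finger_gap: 0.383
gripper_force: 61.1
```

```bash
cat >> h.py <<'E'
YAW=-4.46; a=np.radians(YAW); AX=np.array([np.cos(a),np.sin(a),0]); AY=np.array([-np.sin(a),np.cos(a),0])
O=np.array([.6409,.0309,0]); CY=[-.144,-.048,.048]
TIP=np.array([-.1254,0,-.026])   # blade tip (mid thickness) in the tool frame
def pose(k,xt,z,th=0,past=None):
    """tool pose for clip k: blade tip at shaker x=xt, z; or levering about the cross bar with tip `past` beyond it"""
    R=down(180+YAW,-th)
    if past is None: w=O+CY[k]*AY+xt*AX+[0,0,z]; q=TIP
    else: w=O+CY[k]*AY-.076*AX+[0,0,z]; q=TIP+[past,0,.002]
    return w-R@q,R
E
python3 - <<'E'
from h import *
st()
p0=[.442,-.0079]
chain((p0+[.17],down(270)),([.40,-.02,.18],down(223)),([.40,-.02,.18],down(180+YAW)),pose(1,-.11,.15),pose(1,-.11,.111))
E
```

```text
t 9.32 p [ 0.4424 -0.0079 -0.0087] yaw -89.92 zdir [ 0.001 -0.    -1.   ] F [-0.94 -0.33  5.51] gap 0.0327 gf 61.1 q [ -1.    4.4 -34.4  51.2  -0.  -91.1]
[0.0, 0.0003, -0.1787, -0.0006, -0.0004, 0.0014]
[0.0121, 0.042, -0.01, 0.0, 0.0, 0.8203]
[0.0, 0.0, 0.0, 0.0, 0.0, 0.8283]
[-0.0008, 0.0215, 0.056, 0.0, 0.0, 0.0]
[0.0, 0.0, 0.039, 0.0, 0.0, 0.0]
```

>>> {"name": "arm_command", "arguments": {"motion": [[[0.02,0,0,-0.008,0,0,0],[0.02,0,0,-0.02,0,0,0],[0.02,0,0,-0.05,0,0,0],[0.02,0,0,-0.08,0,0,0],[0.02,0,0,-0.11,0,0,0],[0.02,0,0,-0.14,0,0,0],[0.02,0,0,-0.17,0,0,0],[0.02,0,0,-0.179,0,0,0]]]}}

```text
clock: 9.98
eef_pos: [0.4433, -0.0079, 0.1743]
tcp_rot: [[0.001, -1.0, 0.005], [-1.0, -0.001, -0.0], [0.0, -0.005, -1.0]]
contact_force: [0.7, -0.4, -0.5]
finger_gap: 0.382
gripper_force: 60.5
```

>>> {"name": "arm_command", "arguments": {"motion": [[[0.02,0.012,0.042,-0.01,0,0,0.103],[0.02,0.012,0.042,-0.01,0,0,0.206],[0.02,0.012,0.042,-0.01,0,0,0.309],[0.02,0.012,0.042,-0.01,0,0,0.412],[0.02,0.012,0.042,-0.01,0,0,0.515],[0.02,0.012,0.042,-0.01,0,0,0.618],[0.02,0.012,0.042,-0.01,0,0,0.72],[0.02,0.012,0.042,-0.01,0,0,0.82]]]}}

```text
clock: 10.65
eef_pos: [0.3993, -0.0199, 0.1789]
tcp_rot: [[-0.734, -0.68, -0.002], [-0.68, 0.734, -0.0], [0.002, 0.001, -1.0]]
contact_force: [0.5, -1.0, -0.9]
finger_gap: 0.385
gripper_force: 60.6
```

>>> {"name": "arm_command", "arguments": {"motion": [[[0.02,0,0,0,0,0,0.103],[0.02,0,0,0,0,0,0.206],[0.02,0,0,0,0,0,0.309],[0.02,0,0,0,0,0,0.412],[0.02,0,0,0,0,0,0.515],[0.02,0,0,0,0,0,0.618],[0.02,0,0,0,0,0,0.73],[0.02,0,0,0,0,0,0.828]]]}}

```text
clock: 11.32
eef_pos: [0.3993, -0.0199, 0.1789]
tcp_rot: [[-0.997, 0.081, -0.002], [0.081, 0.997, -0.0], [0.002, -0.0, -1.0]]
contact_force: [-0.3, 0.1, -1.1]
finger_gap: 0.386
gripper_force: 60.7
```

```bash
python3 - <<'E'
from h import *
st()
chain(pose(1,-.11,.15),pose(1,-.11,.111))
f,K,T=cam("wrist"); f2,K2,T2=cam("scene"); np.savez("s7.npz",f=f2,K=K2,T=T2,w=f,Kw=K,Tw=T)
s=sensors.state(); R=np.array(s["tcp_rot"]);tip=np.array(s["eef_pos"])+R@TIP; u,v=map(int,proj(K2,T2,tip)); print(tip,u,v)
cv2.imwrite("pics/w7.png",np.hstack([cv2.resize(f,(400,250)),cv2.resize(f2[v-40:v+22,u-50:u+50],(400,250),interpolation=cv2.INTER_CUBIC)]))
E
```

```text
t 11.32 p [ 0.3993 -0.0199  0.1789] yaw 175.35 zdir [-0.002 -0.    -1.   ] F [-0.34  0.13 -1.09] gap 0.033 gf 60.7 q [ -2.8  -6.1 -20.1  76.2  -0.    1.8]
[-0.0016, 0.0214, 0.0549, -0.0004, -0.0023, -0.0033]
[0.0, 0.0, 0.039, 0.0, 0.0, 0.0]
[ 0.52444416 -0.02939227  0.20474403] 320 167
```

View pics/w7.png

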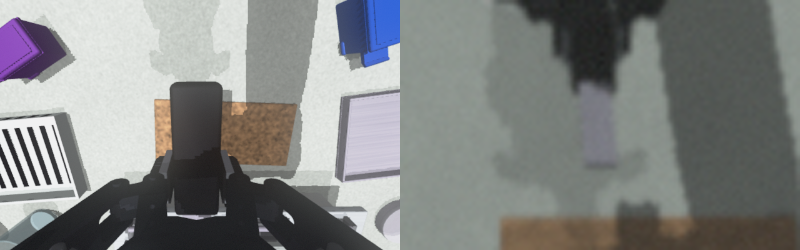

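The wrist view shows the bar centred in the grip. In the scene view the blade tip is at (320,168), predicted (320,167), so the bar's pose in the tool is confirmed.

```bash
cat >> h.py <<'E'
B=.008
TIP=np.array([-.1254,0,-.026+B])
_p=pose
def pose(*a,**k):
    p,R=_p(*a,**k); return p-[0,0,B],R
E
python3 - <<'E'
from h import *
chain(pose(1,-.11,.15),pose(1,-.11,.111),pose(1,-.045,.111))
E
```

```text
[-0.0016, 0.0214, 0.055, -0.0004, -0.0021, 0.0018]
[0.0, 0.0, 0.039, 0.0, 0.0, 0.0]
[-0.065, 0.0, 0.0, 0.0, 0.0, 0.0]
```

>>> {"name": "arm_command", "arguments": {"motion": [[[0.02,-0.0016,0.0214,0.03,0,-0.002,0],[0.02,-0.0016,0.0214,0.06,0,-0.002,0],[0.02,-0.0016,0.0214,0.08,0,-0.002,0],[0.02,-0.0016,0.0214,0.094,0,-0.002,0],[0.02,-0.0016,0.0214,0.094,0,-0.002,0],[0.02,-0.0016,0.0214,0.094,0,-0.002,0],[0.02,-0.0016,0.0214,0.094,0,-0.002,0],[0.02,-0.0016,0.0214,0.094,0,-0.002,0]]]}}

```text
clock: 12.08
eef_pos: [0.4041, 0.0012, 0.0872]
tcp_rot: [[-0.997, 0.075, 0.004], [0.075, 0.997, -0.0], [-0.004, -0.0, -1.0]]
contact_force: [0.4, 0.3, -0.8]
finger_gap: 0.382
gripper_force: 60.5
```

```bash
python3 - <<'E'
from h import *
st()
chain(pose(1,-.11,.111),pose(1,-.045,.111))
f2,K2,T2=cam("scene"); s=sensors.state(); R=np.array(s["tcp_rot"]);tip=np.array(s["eef_pos"])+[0,0,B]+R@TIP; u,v=map(int,proj(K2,T2,tip)); print(tip,u,v)
cv2.imwrite("pics/w8.png",cv2.resize(f2[v-30:v+45,u-60:u+60],(720,450),interpolation=cv2.INTER_CUBIC))
E
```

```text
t 12.08 p [0.4041 0.0012 0.0872] yaw 175.7 zdir [ 0.004 -0.    -1.   ] F [ 0.42  0.29 -0.79] gap 0.0326 gf 60.5 q [  0.2  -4.2 -30.   64.   -0.    4.5]
[0.0016, 0.0, 0.0021, -0.0002, 0.0037, 0.0027]
[-0.065, 0.0, 0.0, 0.0, 0.0, 0.0]
[ 0.52908908 -0.00823728  0.11361913] 326 189
```

View pics/w8.png

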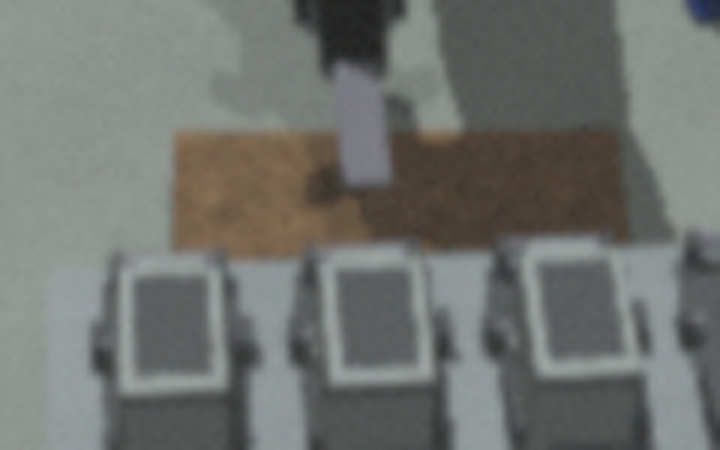

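The blade tip at (327,190) lies on the middle canister's axis, as predicted. I'll correct z by 2 mm and insert.

>>> {"name": "arm_command", "arguments": {"motion": [[[0.02,0.0016,0,0.0021,0,0.003,0.002],[0.02,-0.007,0,0.0021,0,0.003,0.002],[0.02,-0.017,0,0.0021,0,0.003,0.002],[0.02,-0.027,0,0.0021,0,0.003,0.002],[0.02,-0.037,0,0.0021,0,0.003,0.002],[0.02,-0.047,0,0.0021,0,0.003,0.002],[0.02,-0.057,0,0.0021,0,0.003,0.002],[0.02,-0.0634,0,0.0021,0,0.003,0.002]]]}}

```text
clock: 12.8
eef_pos: [0.4681, -0.0037, 0.0838]
tcp_rot: [[-0.997, 0.078, -0.001], [0.078, 0.997, -0.0], [0.001, -0.0, -1.0]]
contact_force: [-0.3, 0.6, -1.2]
finger_gap: 0.382
gripper_force: 60.6
```

```bash
python3 - <<'E'
from h import *
st()
s=sensors.state();p,R=np.array(s["eef_pos"]),np.array(s["tcp_rot"])
p0,R0=pose(1,-.045,.111)
for th in (.03,.08,.13,.18,.23,.28,.33,.38,.43,.48): q,Q=pose(1,0,.107,th,past=.031); print(th,rel(p0,R0,q,Q))
print(rel(p,R,p0,R0))
E
```

```text
t 12.8 p [ 0.4681 -0.0037  0.0838] yaw 175.54 zdir [-0.001 -0.    -1.   ] F [-0.3   0.61 -1.18] gap 0.0326 gf 60.6 q [ -0.4   3.1 -23.2  63.7  -0.    4. ]
0.03 [-0.0005, -0.0, 0.0048, 0.0, -0.03, -0.0]
0.08 [-0.0016, -0.0, 0.0095, 0.0, -0.08, 0.0]
0.13 [-0.0029, -0.0, 0.0141, 0.0, -0.13, 0.0]
0.18 [-0.0044, -0.0, 0.0186, -0.0, -0.18, -0.0]
0.23 [-0.0061, -0.0, 0.0231, 0.0, -0.23, 0.0]
0.28 [-0.0081, -0.0, 0.0275, -0.0, -0.28, -0.0]
0.33 [-0.0103, -0.0, 0.0317, 0.0, -0.33, -0.0]
0.38 [-0.0127, -0.0, 0.0359, -0.0, -0.38, 0.0]
0.43 [-0.0153, -0.0, 0.0399, -0.0, -0.43, -0.0]
0.48 [-0.0181, -0.0, 0.0438, 0.0, -0.48, -0.0]
[0.0008, -0.0001, -0.0012, -0.0004, -0.0011, -0.0]
```

>>> {"name": "arm_command", "arguments": {"motion": [[[0.02,-0.0005,0,0.0038,0,-0.03,0],[0.02,-0.001,0,0.006,0,-0.055,0],[0.02,-0.0016,0,0.0085,0,-0.08,0],[0.02,-0.0022,0,0.011,0,-0.105,0],[0.02,-0.0029,0,0.0131,0,-0.13,0],[0.02,-0.0036,0,0.0153,0,-0.155,0],[0.02,-0.0044,0,0.0176,0,-0.18,0],[0.02,-0.0044,0,0.0176,0,-0.18,0]]]}}

```text
clock: 13.47
eef_pos: [0.4703, -0.0039, 0.066]
tcp_rot: [[-0.981, 0.078, 0.178], [0.076, 0.997, -0.014], [-0.178, -0.0, -0.984]]
contact_force: [-1.9, 1.2, -1.1]
finger_gap: 0.387
gripper_force: 60.7
```

```bash
python3 - <<'E'
from h import *
st()
s=sensors.state();p,R=np.array(s["eef_pos"]),np.array(s["tcp_rot"])
for th in (.18,.23,.28,.33,.38,.43,.48): q,Q=pose(1,0,.107,th,past=.031); print(th,rel(p,R,q,Q))
E
```

```text
t 13.47 p [ 0.4703 -0.0039  0.066 ] yaw 175.55 zdir [ 0.178 -0.014 -0.984] F [-1.93  1.24 -1.08] gap 0.033 gf 60.7 q [  0.1  -4.7 -34.2  50.3  -0.8   4.5]
0.18 [-0.0014, -0.0001, -0.0001, -0.0004, -0.0009, 0.0002]
0.23 [-0.0024, -0.0001, 0.0046, -0.0004, -0.0509, 0.0002]
0.28 [-0.0035, -0.0001, 0.0093, -0.0004, -0.1009, 0.0002]
0.33 [-0.0049, -0.0001, 0.0138, -0.0003, -0.1509, 0.0002]
0.38 [-0.0065, -0.0001, 0.0183, -0.0003, -0.2009, 0.0002]
0.43 [-0.0084, -0.0001, 0.0228, -0.0003, -0.2509, 0.0002]
0.48 [-0.0104, -0.0001, 0.0271, -0.0003, -0.3009, 0.0002]
```

>>> {"name": "arm_command", "arguments": {"motion": [[[0.02,-0.0017,0,0.0024,0,-0.025,0],[0.02,-0.0024,0,0.0048,0,-0.05,0],[0.02,-0.003,0,0.007,0,-0.075,0],[0.02,-0.0035,0,0.0093,0,-0.1,0],[0.02,-0.0042,0,0.0116,0,-0.125,0],[0.02,-0.0049,0,0.0138,0,-0.15,0],[0.02,-0.0057,0,0.016,0,-0.175,0],[0.02,-0.0065,0,0.0183,0,-0.2,0]]]}}

```text
clock: 14.13
eef_pos: [0.4822, -0.0047, 0.0506]
tcp_rot: [[-0.925, 0.078, 0.371], [0.072, 0.997, -0.029], [-0.372, -0.0, -0.928]]
contact_force: [5.9, -0.9, -1.1]
finger_gap: 0.386
gripper_force: 60.3
```

>>> {"name": "arm_command", "arguments": {"motion": [[[0.02,-0.0012,0,0.0022,0,-0.025,0],[0.02,-0.0024,0,0.0044,0,-0.05,0],[0.02,-0.0036,0,0.0066,0,-0.075,0],[0.02,-0.0048,0,0.0088,0,-0.1,0],[0.02,-0.0048,0,0.0088,0,-0.1,0],[0.02,-0.0048,0,0.0088,0,-0.1,0],[0.02,-0.0048,0,0.0088,0,-0.1,0],[0.02,-0.0048,0,0.0088,0,-0.1,0]]]}}

```text
clock: 14.8
eef_pos: [0.4877, -0.0052, 0.0428]
tcp_rot: [[-0.886, 0.078, 0.457], [0.069, 0.997, -0.036], [-0.459, -0.0, -0.889]]
contact_force: [-1.3, 0.8, -2.4]
finger_gap: 0.384
gripper_force: 60.5
```

```bash
python3 - <<'E'
from h import *
st()
s=sensors.state();p,R=np.array(s["eef_pos"]),np.array(s["tcp_rot"])
for th in (.48,.58): q,Q=pose(1,0,.107,th,past=.031); print(th,rel(p,R,q,Q))
f,K,T=cam("scene"); f2,_,_=cam("wrist"); cv2.imwrite("pics/s9.png",np.hstack([cv2.resize(f[165:265,265:415],(480,320),interpolation=cv2.INTER_CUBIC),cv2.resize(f2,(320,320))]))
E
```

```text
t 14.8 p [ 0.4877 -0.0052  0.0428] yaw 175.56 zdir [ 0.457 -0.036 -0.889] F [-1.32  0.81 -2.42] gap 0.0328 gf 60.5 q [  1.  -14.5 -51.1  26.2  -2.5   4.8]
0.48 [0.0029, -0.0001, 0.0003, -0.0003, -0.0033, 0.0003]
0.58 [0.0008, -0.0001, 0.0096, -0.0002, -0.1033, 0.0003]
```

View pics/s9.png

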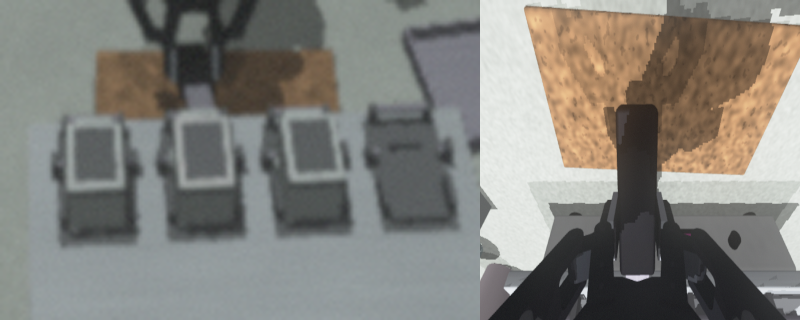

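The scene crop shows the middle canister's front rim at about row 110. The neighbours average about 114.5, so its front looks raised. I'll lever a little further and then measure the rims.

>>> {"name": "arm_command", "arguments": {"motion": [[[0.02,0.0005,0,0.0025,0,-0.025,0],[0.02,0.0005,0,0.005,0,-0.05,0],[0.02,0.0005,0,0.0075,0,-0.075,0],[0.02,0.0005,0,0.0096,0,-0.1,0],[0.02,0.0005,0,0.0096,0,-0.1,0],[0.02,0.0005,0,0.0096,0,-0.1,0],[0.02,0.0005,0,0.0096,0,-0.1,0],[0.02,0.0005,0,0.0096,0,-0.1,0]]]}}

```text
clock: 15.57
eef_pos: [0.493, -0.0056, 0.0353]
tcp_rot: [[-0.834, 0.078, 0.546], [0.065, 0.997, -0.043], [-0.548, -0.0, -0.837]]
contact_force: [0.3, 0.5, -1.5]
finger_gap: 0.379
gripper_force: 60.6
```

```bash
cat >> h.py <<'E'
def rims(f,K,T):
    """rise (mm) of each can's front and back top edge centre from the seated position, by the scene camera's rim edges"""
    out=[]
    for k in range(3):
        row=[]
        for e,sg in((-.038,1),(.038,-1)):
            P=O+CY[k]*AY+e*AX+[0,0,.145]; v0=proj(K,T,P)[1]; prof=[]
            for dy in np.linspace(-.015,.015,7):
                u,v=proj(K,T,P+dy*AY)
                vs=np.arange(v-7,v+8,.25); g=cv2.remap(f.mean(2).astype(np.float32),np.full((1,len(vs)),u,np.float32),vs[None].astype(np.float32),cv2.INTER_LINEAR)[0]; prof.append(g)
            row.append(np.mean(prof,0))
        out.append(row)
    return out
E
python3 - <<'E'
from h import *
st()
f,K,T=cam("scene"); np.savez("s10.npz",f=f,K=K,T=T); d=np.load("scene.npz")
for nm,ff in(("before",d["f"]),("now",f)):
    for k,r in enumerate(rims(ff,K,T)):
        print(nm,k,"F",r[0][::4].astype(int),"B",r[1][::4].astype(int))
s=sensors.state();p,R=np.array(s["eef_pos"]),np.array(s["tcp_rot"])
for th in (.58,.4,.2,.0): q,Q=pose(1,0,.109,th,past=.031); print(th,rel(p,R,q,Q)); p,R=q,Q
E
```

```text
t 15.57 p [ 0.493  -0.0056  0.0353] yaw 175.55 zdir [ 0.546 -0.043 -0.837] F [ 0.34  0.51 -1.55] gap 0.0324 gf 60.6 q [  1.4 -17.  -57.1  16.8  -3.2   4.9]
before 0 F [113 113 113 112 114 119 130 141 144 135 113 100  98  98  98] B [ 99  98  99 101 106 125 146 140 110  81  74  78  81  81  81]
before 1 F [ 43  50  63  80  93 106 124 139 144 136 115  99  96  96  95] B [100 101 101 102 107 124 141 137 108  80  74  78  80  80  80]
before 2 F [ 91  92  92  93  96 105 121 136 143 134 113  99  95  93  93] B [101 102 102 102 109 129 145 138 108  79  73  79  80  80  79]
now 0 F [115 115 115 115 116 121 131 143 146 138 115 102 100 101 100] B [101 101 101 102 106 129 148 143 112  83  76  79  82  82  82]
now 1 F [ 84  89  91  93  99 115 132 143 150 151 137 116 105 103 103] B [109 109 109 109 108 107 109 116 134 148 139 106  79  73  76]
now 2 F [ 96  94  93  94  98 108 123 139 145 136 115 100  96  95  94] B [102 103 103 103 111 131 149 140 110  81  75  80  81  82  81]
0.58 [0.0009, -0.0002, -0.0014, -0.0002, -0.0003, 0.0001]
0.4 [0.0013, 0.0, -0.0172, -0.0, 0.18, 0.0]
0.2 [0.0013, 0.0, -0.0191, 0.0, 0.2, -0.0]
0.0 [0.0013, -0.0, -0.0191, 0.0, 0.2, 0.0]
```

The middle canister's back rim moved +3 px and its front rim about +0.7 px. That matches a tilt of about 0.17 rad, so it has snapped out. I'll lower the bar, retract and recheck.

>>> {"name": "arm_command", "arguments": {"motion": [[[0.02,0.001,0,-0.005,0,0.05,0],[0.02,0.0014,0,-0.01,0,0.1,0],[0.02,0.0018,0,-0.0145,0,0.14,0],[0.02,0.0022,0,-0.0184,0,0.18,0],[0.02,0.0,0,-0.024,0,0.24,0],[0.02,-0.001,0,-0.029,0,0.29,0],[0.02,-0.0025,0,-0.033,0,0.34,0],[0.02,-0.0041,0,-0.0371,0,0.38,0]]]}}

```text
clock: 16.28
eef_pos: [0.4764, -0.0043, 0.0687]
tcp_rot: [[-0.978, 0.078, 0.196], [0.076, 0.997, -0.016], [-0.196, -0.0, -0.981]]
contact_force: [0.7, -0.0, -0.8]
finger_gap: 0.381
gripper_force: 60.6
```

```bash
python3 - <<'E'
from h import *
st()
chain(pose(1,-.045,.111),pose(1,-.11,.111))
E
```

```text
t 16.28 p [ 0.4764 -0.0043  0.0687] yaw 175.54 zdir [ 0.196 -0.016 -0.981] F [ 0.67 -0.05 -0.85] gap 0.0326 gf 60.6 q [  0.1  -5.  -34.3  49.4  -0.9   4.5]
[0.0057, -0.0001, -0.0177, -0.0003, 0.1977, -0.0]
[0.065, -0.0, 0.0, 0.0, 0.0, 0.0]
```

>>> {"name": "arm_command", "arguments": {"motion": [[[0.02,0.001,0,-0.0045,0,0.05,0],[0.02,0.002,0,-0.009,0,0.1,0],[0.02,0.004,0,-0.0135,0,0.15,0],[0.02,0.0057,0,-0.0177,0,0.198,0],[0.02,0.0057,0,-0.0177,0,0.198,0],[0.02,0.0057,0,-0.0177,0,0.198,0],[0.02,0.0057,0,-0.0177,0,0.198,0],[0.02,0.0057,0,-0.0177,0,0.198,0]]]}}

```text
clock: 16.95
eef_pos: [0.4658, -0.0035, 0.0837]
tcp_rot: [[-0.997, 0.078, 0.001], [0.078, 0.997, -0.001], [-0.002, -0.0, -1.0]]
contact_force: [0.7, -0.7, -1.2]
finger_gap: 0.383
gripper_force: 60.6
```

>>> {"name": "arm_command", "arguments": {"motion": [[[0.02,0.02,0,0,0,0,0],[0.02,0.04,0,0,0,0,0],[0.02,0.055,0,0,0,0,0],[0.02,0.065,0,0,0,0,0],[0.02,0.065,0.03,0,0,0,0],[0.02,0.065,0.06,0,0,0,0],[0.02,0.065,0.085,0,0,0,0],[0.02,0.065,0.096,0,0,0,0]]]}}

```text
clock: 17.62
eef_pos: [0.4091, 0.0995, 0.0842]
tcp_rot: [[-0.997, 0.076, 0.003], [0.076, 0.997, 0.001], [-0.003, 0.001, -1.0]]
contact_force: [0.2, -0.6, -0.8]
finger_gap: 0.381
gripper_force: 60.7
```

```bash
cat >> h.py <<'E'
def shift(f,K,T,tag=""):
    r0=rims(np.load("scene.npz")["f"],K,T); r1=rims(f,K,T)
    for k in range(3):
        o=[]
        for e in range(2):
            a,b=r0[k][e],r1[k][e]; lo=16 if e==0 else 12
            # position of the bright rim peak (px rows)
            pk=lambda g:(np.arange(len(g))[lo:][np.argmax(cv2.GaussianBlur(g[None],(9,1),1.5)[0][lo:])])*.25
            o.append(pk(b)-pk(a))
        print(tag,"can",k,"rim shift px front",o[0],"back",o[1])
E
python3 - <<'E'
from h import *
st()
f,K,T=cam("scene"); shift(f,K,T)
chain(pose(2,-.11,.111),pose(2,-.045,.111))
E
```

```text
t 17.62 p [0.4091 0.0995 0.0842] yaw 175.64 zdir [ 0.003  0.001 -1.   ] F [ 0.24 -0.57 -0.8 ] gap 0.0325 gf 60.7 q [ 13.7  -2.2 -28.5  63.5   0.   18. ]
 can 0 rim shift px front 0.0 back 0.0
 can 1 rim shift px front 0.5 back 3.0
 can 2 rim shift px front 0.0 back 0.0
[-0.0009, -0.003, -0.0009, 0.0016, 0.0025, 0.0028]
[-0.065, 0.0, 0.0, 0.0, 0.0, 0.0]
```

>>> {"name": "arm_command", "arguments": {"motion": [[[0.02,-0.001,-0.003,-0.0009,0.001,0.0025,0.0028],[0.02,-0.01,-0.003,-0.0009,0.001,0.0025,0.0028],[0.02,-0.02,-0.003,-0.0009,0.001,0.0025,0.0028],[0.02,-0.03,-0.003,-0.0009,0.001,0.0025,0.0028],[0.02,-0.04,-0.003,-0.0009,0.001,0.0025,0.0028],[0.02,-0.05,-0.003,-0.0009,0.001,0.0025,0.0028],[0.02,-0.06,-0.003,-0.0009,0.001,0.0025,0.0028],[0.02,-0.0659,-0.003,-0.0009,0.001,0.0025,0.0028]]]}}

```text
clock: 18.33
eef_pos: [0.476, 0.0887, 0.0846]
tcp_rot: [[-0.997, 0.081, -0.002], [0.081, 0.997, -0.001], [0.001, -0.001, -1.0]]
contact_force: [-0.7, 0.7, -0.6]
finger_gap: 0.383
gripper_force: 60.6
```

```bash
python3 - <<'E'
from h import *
st()
f,K,T=cam("scene"); shift(f,K,T)
chain(pose(2,-.045,.111),pose(2,-.045,.107,.2,past=.031),pose(2,-.045,.107,.4,past=.031),pose(2,-.045,.107,.57,past=.031))
E
```

```text
t 18.33 p [0.476  0.0887 0.0846] yaw 175.33 zdir [-0.002 -0.001 -1.   ] F [-0.72  0.7  -0.59] gap 0.0327 gf 60.6 q [ 10.6   4.8 -21.3  64.   -0.1  15.3]
 can 0 rim shift px front 0.0 back 0.0
 can 1 rim shift px front 0.5 back 3.0
 can 2 rim shift px front 0.0 back 0.0
[0.0021, 0.003, -0.0004, -0.0014, -0.001, -0.0036]
[-0.0051, -0.0, 0.0204, -0.0, -0.2, -0.0]
[-0.0051, -0.0, 0.0184, -0.0, -0.2, 0.0]
[-0.0041, 0.0, 0.0157, -0.0, -0.17, -0.0]
```

>>> {"name": "arm_command", "arguments": {"motion": [[[0.02,0.001,0.0025,0.002,0,-0.02,-0.003],[0.02,0.001,0.0025,0.0045,0,-0.045,-0.003],[0.02,0,0.0025,0.0075,0,-0.075,-0.003],[0.02,-0.0005,0.0025,0.01,0,-0.1,-0.003],[0.02,-0.001,0.0025,0.0128,0,-0.125,-0.003],[0.02,-0.0018,0.0025,0.0153,0,-0.15,-0.003],[0.02,-0.0025,0.0025,0.0178,0,-0.175,-0.003],[0.02,-0.0031,0.0025,0.02,0,-0.2,-0.003]]]}}

```text
clock: 19.05
eef_pos: [0.4774, 0.0913, 0.0646]
tcp_rot: [[-0.977, 0.077, 0.197], [0.076, 0.997, -0.017], [-0.198, -0.002, -0.98]]
contact_force: [-0.0, -0.5, -0.7]
finger_gap: 0.386
gripper_force: 60.7
```

>>> {"name": "arm_command", "arguments": {"motion": [[[0.02,-0.0005,0,0.0024,0,-0.025,0],[0.02,-0.001,0,0.0047,0,-0.05,0],[0.02,-0.0016,0,0.007,0,-0.075,0],[0.02,-0.0022,0,0.0094,0,-0.1,0],[0.02,-0.0029,0,0.0117,0,-0.125,0],[0.02,-0.0036,0,0.014,0,-0.15,0],[0.02,-0.0043,0,0.0162,0,-0.175,0],[0.02,-0.0051,0,0.0184,0,-0.2,0]]]}}

```text
clock: 19.72
eef_pos: [0.4862, 0.0906, 0.0476]
tcp_rot: [[-0.919, 0.078, 0.388], [0.071, 0.997, -0.032], [-0.389, -0.002, -0.921]]
contact_force: [4.1, -0.4, -3.0]
finger_gap: 0.387
gripper_force: 60.4
```

>>> {"name": "arm_command", "arguments": {"motion": [[[0.02,-0.0006,0,0.0024,0,-0.025,0],[0.02,-0.0011,0,0.0047,0,-0.05,0],[0.02,-0.0016,0,0.007,0,-0.075,0],[0.02,-0.0022,0,0.0094,0,-0.1,0],[0.02,-0.0029,0,0.0117,0,-0.125,0],[0.02,-0.0035,0,0.014,0,-0.15,0],[0.02,-0.0041,0,0.0157,0,-0.17,0],[0.02,-0.0041,0,0.0157,0,-0.17,0]]]}}

```text
clock: 20.38
eef_pos: [0.4939, 0.0895, 0.0328]
tcp_rot: [[-0.842, 0.077, 0.534], [0.063, 0.997, -0.043], [-0.536, -0.003, -0.844]]
contact_force: [-2.3, -0.6, -2.7]
finger_gap: 0.386
gripper_force: 60.6
```

```bash
python3 - <<'E'
from h import *
st()
f,K,T=cam("scene"); shift(f,K,T)
chain(pose(2,-.045,.109,.2,past=.031),pose(2,-.045,.111),pose(2,-.11,.111))
E
```

```text
t 20.38 p [0.4939 0.0895 0.0328] yaw 175.69 zdir [ 0.534 -0.043 -0.844] F [-2.32 -0.55 -2.69] gap 0.0329 gf 60.6 q [ 17.5 -13.8 -54.5  18.8 -11.7  18.7]
 can 0 rim shift px front 0.0 back 0.0
 can 1 rim shift px front 0.5 back 3.0
 can 2 rim shift px front -0.5 back -0.5
[-0.0054, 0.0008, -0.0359, -0.002, 0.3652, 0.0016]
[0.0013, 0.0, -0.0191, 0.0, 0.2, 0.0]
[0.065, -0.0, 0.0, 0.0, 0.0, 0.0]
```

```bash
python3 - <<'E'
from h import *
f,K,T=cam("scene"); np.savez("s11.npz",f=f)
d=np.load("scene.npz")
for nm,ff in(("before",d["f"]),("now",f)):
    r=rims(ff,K,T)[2]; print(nm,"F",r[0][::4].astype(int),"B",r[1][::4].astype(int))
chain(pose(2,-.045,.107,.57,past=.031),pose(2,-.045,.107,.67,past=.031))
E
```

```text
before F [ 91  92  92  93  96 105 121 136 143 134 113  99  95  93  93] B [101 102 102 102 109 129 145 138 108  79  73  79  80  80  79]
now F [ 81  84  87  90  94 107 125 139 142 127 107  98  97  96  95] B [104 105 105 105 114 138 152 135 101  78  76  81  81  81  81]
[-0.0036, 0.0008, 0.0012, -0.0016, -0.005, 0.0018]
[-0.0021, 0.0, 0.0093, 0.0, -0.1, 0.0]
```

```bash
python3 - <<'E'
from h import *
f=np.load("s11.npz")["f"]; w,K,T=cam("wrist")
cv2.imwrite("pics/s12.png",np.hstack([cv2.resize(f[165:255,310:410],(500,450),interpolation=cv2.INTER_CUBIC),cv2.resize(w[:,150:490],(300,450))]))
E
```

```text
(no output)
```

View pics/s12.png

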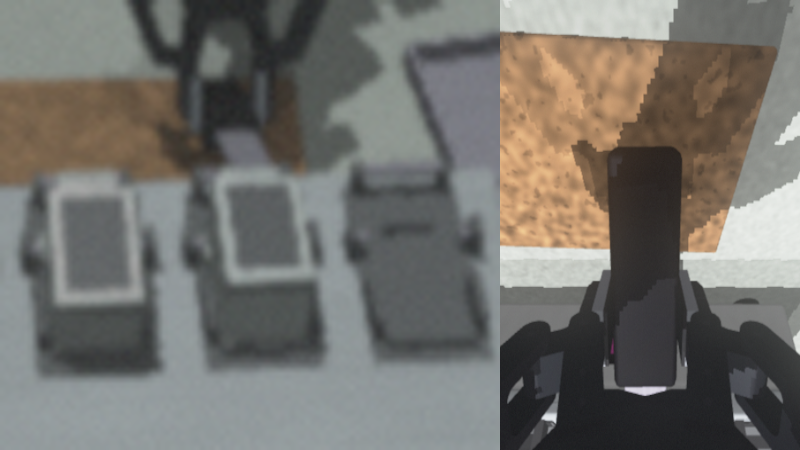

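The left crop shows the middle canister visibly tilted at (95,250), with the right one at (262,225) still seated and the blade entering under its lip at (245,150). The blade sits 4–5 mm shallower than last time. I'll lower it, go deeper and lever again.

```bash
python3 - <<'E'
from h import *
P=lambda th,pa,z=.107:pose(2,0,z,th,past=pa)
chain(P(.3,.031,.108),P(.12,.031,.108),P(.12,.036),P(.3,.036),P(.5,.036),P(.62,.036))
E
```

```text
[-0.0029, 0.0007, -0.0254, -0.0019, 0.2652, 0.0014]
[0.0013, 0.0, -0.0172, 0.0, 0.18, 0.0]
[-0.0049, 0.0, 0.001, 0.0, 0.0, 0.0]
[-0.0043, -0.0, 0.0157, -0.0, -0.18, -0.0]
[-0.005, -0.0, 0.0174, 0.0, -0.2, 0.0]
[-0.0026, 0.0, 0.0106, 0.0, -0.12, -0.0]
```

>>> {"name": "arm_command", "arguments": {"motion": [[[0.02,-0.0005,0,-0.005,0,0.05,0],[0.02,-0.001,0,-0.01,0,0.1,0],[0.02,-0.002,0,-0.015,-0.002,0.155,0.001],[0.02,-0.0025,0,-0.02,-0.002,0.21,0.001],[0.02,-0.0029,0.0007,-0.0254,-0.002,0.265,0.001],[0.02,-0.0029,0.0007,-0.0254,-0.002,0.265,0.001],[0.02,-0.0029,0.0007,-0.0254,-0.002,0.265,0.001],[0.02,-0.0029,0.0007,-0.0254,-0.002,0.265,0.001]]]}}

```text
clock: 21.2
eef_pos: [0.486, 0.0915, 0.0583]
tcp_rot: [[-0.951, 0.078, 0.301], [0.074, 0.997, -0.023], [-0.301, 0.001, -0.953]]
contact_force: [1.3, 0.6, -2.1]
finger_gap: 0.385
gripper_force: 60.8
```

>>> {"name": "arm_command", "arguments": {"motion": [[[0.02,0.0003,0,-0.0045,0,0.045,0],[0.02,0.0006,0,-0.009,0,0.09,0],[0.02,0.001,0,-0.013,0,0.135,0],[0.02,0.0013,0,-0.0172,0,0.18,0],[0.02,0.0,0,-0.0168,0,0.18,0],[0.02,-0.002,0,-0.0164,0,0.18,0],[0.02,-0.0036,0,-0.0162,0,0.18,0],[0.02,-0.0036,0,-0.0162,0,0.18,0]]]}}

```text
clock: 21.87
eef_pos: [0.4833, 0.0915, 0.074]
tcp_rot: [[-0.989, 0.077, 0.124], [0.077, 0.997, -0.009], [-0.124, 0.001, -0.992]]
contact_force: [0.1, 0.5, -1.4]
finger_gap: 0.38
gripper_force: 60.7
```

```bash
python3 - <<'E'
from h import *
st()
P=lambda th,pa,z=.107:pose(2,0,z,th,past=pa)
chain(P(.12,.036),P(.3,.036),P(.5,.036),P(.62,.036))
E
```

```text
t 21.87 p [0.4833 0.0915 0.074 ] yaw 175.56 zdir [ 0.124 -0.009 -0.992] F [ 0.05  0.5  -1.39] gap 0.0325 gf 60.7 q [ 12.    0.1 -28.   55.   -2.   16.3]
[0.0012, -0.0002, 0.0015, 0.0005, 0.0045, 0.0003]
[-0.0043, -0.0, 0.0157, -0.0, -0.18, -0.0]
[-0.005, -0.0, 0.0174, 0.0, -0.2, 0.0]
[-0.0026, 0.0, 0.0106, 0.0, -0.12, -0.0]
```

>>> {"name": "arm_command", "arguments": {"motion": [[[0.02,0,0,0.0032,0,-0.02,0],[0.02,-0.0005,0,0.0052,0,-0.043,0],[0.02,-0.001,0,0.0072,0,-0.065,0],[0.02,-0.0015,0,0.0092,0,-0.088,0],[0.02,-0.002,0,0.0112,0,-0.11,0],[0.02,-0.0025,0,0.0132,0,-0.133,0],[0.02,-0.003,0,0.0152,0,-0.156,0],[0.02,-0.0036,0,0.0172,0,-0.178,0]]]}}

```text
clock: 22.53
eef_pos: [0.4886, 0.0911, 0.0574]
tcp_rot: [[-0.952, 0.077, 0.298], [0.074, 0.997, -0.022], [-0.299, 0.001, -0.954]]
contact_force: [-0.3, -0.6, -2.0]
finger_gap: 0.381
gripper_force: 60.7
```

>>> {"name": "arm_command", "arguments": {"motion": [[[0.02,-0.0006,0,0.0022,0,-0.025,0],[0.02,-0.0012,0,0.0044,0,-0.05,0],[0.02,-0.0018,0,0.0066,0,-0.075,0],[0.02,-0.0024,0,0.0088,0,-0.1,0],[0.02,-0.003,0,0.011,0,-0.125,0],[0.02,-0.0036,0,0.0132,0,-0.15,0],[0.02,-0.0043,0,0.0153,0,-0.175,0],[0.02,-0.005,0,0.0174,0,-0.2,0]]]}}

```text
clock: 23.2
eef_pos: [0.4984, 0.0903, 0.0423]
tcp_rot: [[-0.873, 0.077, 0.481], [0.068, 0.997, -0.037], [-0.482, 0.001, -0.876]]
contact_force: [0.2, -0.2, -2.1]
finger_gap: 0.383
gripper_force: 60.7
```

```bash
python3 - <<'E'
from h import *
st()
f,K,T=cam("scene"); shift(f,K,T)
P=lambda th,pa,z=.107:pose(2,0,z,th,past=pa)
chain(P(.5,.036),P(.62,.036));chain(P(.3,.034,.109),P(.0,.031,.109))
E
```

```text
t 23.2 p [0.4984 0.0903 0.0423] yaw 175.54 zdir [ 0.481 -0.037 -0.876] F [ 0.17 -0.25 -2.09] gap 0.0327 gf 60.7 q [ 16.3 -12.  -49.9  24.8  -9.8  18.4]
 can 0 rim shift px front 0.0 back 0.0
 can 1 rim shift px front 0.5 back 3.0
 can 2 rim shift px front 0.5 back 1.75
[-0.0013, 0.0002, -0.0004, 0.0004, 0.0026, 0.0003]
[-0.0026, 0.0, 0.0106, 0.0, -0.12, -0.0]
[0.001, 0.0002, -0.0206, 0.0004, 0.2026, 0.0004]
[0.0035, 0.0, -0.0286, 0.0, 0.3, 0.0]
```

>>> {"name": "arm_command", "arguments": {"motion": [[[0.02,-0.001,0,0.0022,0,-0.025,0],[0.02,-0.0015,0,0.0044,0,-0.05,0],[0.02,-0.002,0,0.0066,0,-0.075,0],[0.02,-0.0026,0,0.0088,0,-0.1,0],[0.02,-0.003,0,0.0104,0,-0.12,0],[0.02,-0.003,0,0.0104,0,-0.12,0],[0.02,-0.003,0,0.0104,0,-0.12,0],[0.02,-0.003,0,0.0104,0,-0.12,0]]]}}

```text
clock: 23.92
eef_pos: [0.5067, 0.0899, 0.0352]
tcp_rot: [[-0.811, 0.078, 0.58], [0.063, 0.997, -0.044], [-0.582, 0.001, -0.813]]
contact_force: [0.4, -0.4, -1.2]
finger_gap: 0.383
gripper_force: 60.7
```

```bash
python3 - <<'E'
from h import *
st()
f,K,T=cam("scene"); shift(f,K,T)
P=lambda th,pa,z=.107:pose(2,0,z,th,past=pa)
chain(P(.35,.032,.109),P(.0,.031,.111))
E
```

```text
t 23.92 p [0.5067 0.0899 0.0352] yaw 175.52 zdir [ 0.58  -0.044 -0.813] F [ 0.44 -0.43 -1.2 ] gap 0.0327 gf 60.7 q [ 17.7 -13.9 -56.3  14.  -12.6  18.4]
 can 0 rim shift px front 0.0 back 0.0
 can 1 rim shift px front 0.5 back 3.0
 can 2 rim shift px front 0.5 back 1.75
[0.0056, -0.0004, -0.0268, 0.0009, 0.2716, -0.0002]
[0.0001, 0.0, -0.0352, -0.0, 0.35, -0.0]
```

```bash
python3 - <<'E'
from h import *
d=np.load("scene.npz");K,T=d["K"],d["T"]
for k in(1,2):
  for th in(.08,.1,.13,.17,.2):
    o=[]
    for e in(-.038,.038):
        r=np.array([e-.038,.060]);c,s=np.cos(th),np.sin(th); x=.038+c*r[0]+s*r[1]; z=.085-s*r[0]+c*r[1]
        o.append(proj(K,T,O+CY[k]*AY+x*AX+[0,0,z])[1]-proj(K,T,O+CY[k]*AY+e*AX+[0,0,.145])[1])
    print(k,th,np.round(o,2))
f,K,T=cam("scene")
for nm,ff in(("before",d["f"]),("now",f)):
    r=rims(ff,K,T)[2]; print(nm,"F",r[0][::2].astype(int),"B",r[1][::2].astype(int))
E
```

```text
1 0.08 [-0.01  1.41]
1 0.1 [0.02 1.78]
1 0.13 [0.09 2.34]
1 0.17 [0.24 3.1 ]
1 0.2 [0.38 3.68]
2 0.08 [-0.02  1.4 ]
2 0.1 [0.01 1.77]
2 0.13 [0.08 2.32]
2 0.17 [0.22 3.08]
2 0.2 [0.37 3.66]
before F [ 91  93  92  92  92  92  93  94  96  99 105 112 121 130 136 143 143 142
 134 123 113 104  99  96  95  94  93  93  93  94] B [101 102 102 102 102 102 102 105 109 119 129 139 145 144 138 124 108  91
  79  74  73  76  79  80  80  80  80  80  79  79]
now F [ 70  75  80  84  86  88  88  90  94  99 107 115 124 133 139 144 147 150
 146 141 129 115 106  99  97  96  96  97  97  97] B [105 105 105 105 105 105 105 105 104 104 105 108 114 124 135 145 151 149
 142 126 108  92  79  75  73  76  77  79  79  79]
```

>>> {"name": "arm_command", "arguments": {"motion": [[[0.02,0.001,0,-0.005,0,0.05,0],[0.02,0.002,0,-0.01,0,0.1,0],[0.02,0.0035,0,-0.015,0,0.15,0],[0.02,0.0045,0,-0.02,0,0.2,0],[0.02,0.0056,0,-0.0268,0,0.272,0],[0.02,0.0056,0,-0.0268,0,0.272,0],[0.02,0.0056,0,-0.0268,0,0.272,0],[0.02,0.0056,0,-0.0268,0,0.272,0]]]}}

```text
clock: 24.68
eef_pos: [0.4866, 0.0912, 0.0529]
tcp_rot: [[-0.936, 0.078, 0.342], [0.073, 0.997, -0.026], [-0.343, 0.0, -0.939]]
contact_force: [-0.5, 0.2, -1.6]
finger_gap: 0.384
gripper_force: 60.7
```

>>> {"name": "arm_command", "arguments": {"motion": [[[0.02,0,0,-0.005,0,0.05,0],[0.02,0,0,-0.01,0,0.1,0],[0.02,0,0,-0.015,0,0.15,0],[0.02,0,0,-0.02,0,0.2,0],[0.02,0,0,-0.025,0,0.25,0],[0.02,0,0,-0.03,0,0.3,0],[0.02,0,0,-0.0352,0,0.35,0],[0.02,0,0,-0.0352,0,0.35,0]]]}}

```text
clock: 25.35
eef_pos: [0.4756, 0.0923, 0.0863]
tcp_rot: [[-0.997, 0.078, -0.001], [0.078, 0.997, 0.0], [0.001, 0.0, -1.0]]
contact_force: [0.7, -0.0, -0.5]
finger_gap: 0.385
gripper_force: 60.7
```

```bash
python3 - <<'E'
from h import *
st()
f,K,T=cam("scene"); shift(f,K,T); np.savez("s13.npz",f=f)
r=rims(f,K,T)[2]; print("F",r[0][::2].astype(int),"B",r[1][::2].astype(int))
chain(pose(2,-.045,.111),pose(2,-.11,.111))
E
```

```text
t 25.35 p [0.4756 0.0923 0.0863] yaw 175.54 zdir [-0.001  0.    -1.   ] F [ 0.72 -0.03 -0.52] gap 0.0328 gf 60.7 q [ 11.    4.7 -21.1  64.2   0.   15.4]
 can 0 rim shift px front 0.0 back 0.0
 can 1 rim shift px front 0.5 back 3.0
 can 2 rim shift px front 0.5 back 2.0
F [103 106 107 107 107 106 107 107 108 111 116 123 130 136 141 146 150 153
 149 143 131 117 108 101  99  98  98  98  99  99] B [108 108 107 107 107 106 106 106 106 106 106 109 115 126 137 148 154 152
 144 127 110  93  81  76  75  77  79  80  80  80]
[0.0004, -0.0002, 0.0008, 0.0001, 0.0003, -0.0]
[0.065, -0.0, 0.0, 0.0, 0.0, 0.0]
```

```bash
python3 - <<'E'
from h import *
d=np.load("scene.npz");K,T=d["K"],d["T"];f0=d["f"];f1=np.load("s13.npz")["f"]
def prof(f,P):
    u,v=proj(K,T,P); vs=np.arange(v-5,v+8,.1)
    return cv2.remap(cv2.GaussianBlur(f.mean(2).astype(np.float32),(3,1),.7),np.full((1,len(vs)),u,np.float32),vs[None].astype(np.float32),cv2.INTER_LINEAR)[0]
for k in(0,1,2):
  for e,nm in((-.038,"F"),(.038,"B")):
    o=[]
    for dy in(-.018,-.012,-.006,0,.006,.012,.018):
        P=O+CY[k]*AY+e*AX+dy*AY+[0,0,.145]; a,b=prof(f0,P),prof(f1,P)
        # falling edge: steepest descent
        o.append(round((np.argmin(np.gradient(b))-np.argmin(np.gradient(a)))*.1,1))
    print(k,nm,o)
E
```

```text
0 F [np.float64(0.1), np.float64(0.1), np.float64(-0.5), np.float64(0.4), np.float64(0.0), np.float64(0.0), np.float64(-7.0)]
0 B [np.float64(0.1), np.float64(0.5), np.float64(-0.4), np.float64(0.0), np.float64(-0.5), np.float64(0.0), np.float64(0.1)]
1 F [np.float64(1.0), np.float64(1.0), np.float64(0.9), np.float64(0.0), np.float64(0.1), np.float64(0.9), np.float64(5.1)]
1 B [np.float64(2.9), np.float64(2.5), np.float64(2.9), np.float64(2.5), np.float64(2.6), np.float64(3.0), np.float64(2.0)]
2 F [np.float64(0.4), np.float64(0.0), np.float64(0.0), np.float64(0.5), np.float64(1.0), np.float64(0.9), np.float64(2.9)]
2 B [np.float64(2.0), np.float64(1.5), np.float64(1.6), np.float64(0.9), np.float64(2.0), np.float64(2.0), np.float64(2.0)]
```

```bash
python3 - <<'E'
from h import *
w0=np.load("s7.npz")["w"]; w1,_,_=cam("wrist"); cv2.imwrite("pics/tmp_w.png",w1)
for nm,w in(("fresh",w0),("now",w1)):
    g=w.max(2).astype(int); o=[]
    for r in range(120,260,10):
        row=g[r,200:430]; d=np.where(row<75)[0]
        c=114; L=c
        while L>0 and row[L-1]<85: L-=1
        Rr=c
        while Rr<229 and row[Rr+1]<85: Rr+=1
        o.append((r,L+200,Rr+200))
    print(nm,o)
    col=g[100:170,312:316].mean(1); print("  back edge row",100+int(np.argmin(np.gradient(cv2.GaussianBlur(col[None].astype(np.float32),(5,1),1)[0]))))
E
```

```text
fresh [(120, 314, 314), (130, 314, 314), (140, 287, 354), (150, 290, 355), (160, 284, 354), (170, 273, 354), (180, 274, 354), (190, 274, 354), (200, 274, 353), (210, 275, 353), (220, 275, 353), (230, 276, 352), (240, 276, 353), (250, 274, 373)]
  back edge row 130
now [(120, 314, 314), (130, 314, 314), (140, 272, 355), (150, 272, 355), (160, 273, 355), (170, 273, 355), (180, 274, 354), (190, 274, 354), (200, 274, 353), (210, 275, 353), (220, 275, 353), (230, 276, 352), (240, 276, 353), (250, 274, 355)]
  back edge row 130
```

```bash
python3 - <<'E'
from h import *
P=lambda th,pa,z=.107:pose(2,0,z,th,past=pa)
chain(P(.1,.036,.1085),P(.4,.036,.1085),P(.64,.036,.1085),P(.74,.036,.1085))
E
```

```text
[-0.0073, -0.0002, 0.0099, 0.0002, -0.0997, 0.0002]
[-0.0087, -0.0, 0.0257, -0.0, -0.3, 0.0]
[-0.0064, 0.0, 0.0208, -0.0, -0.24, -0.0]
[-0.002, -0.0, 0.0088, 0.0, -0.1, 0.0]
```

>>> {"name": "arm_command", "arguments": {"motion": [[[0.02,0,0,0.0025,0,-0.025,0],[0.02,-0.0005,0,0.005,0,-0.05,0],[0.02,-0.001,0,0.0075,0,-0.075,0],[0.02,-0.0015,0,0.0099,0,-0.1,0],[0.02,-0.0035,0,0.0099,0,-0.1,0],[0.02,-0.0055,0,0.0099,0,-0.1,0],[0.02,-0.0073,0,0.0099,0,-0.1,0],[0.02,-0.0073,0,0.0099,0,-0.1,0]]]}}

```text
clock: 26.12
eef_pos: [0.4825, 0.0917, 0.0768]
tcp_rot: [[-0.992, 0.078, 0.1], [0.077, 0.997, -0.007], [-0.1, 0.001, -0.995]]
contact_force: [0.1, -0.7, -1.2]
finger_gap: 0.387
gripper_force: 60.7
```

>>> {"name": "arm_command", "arguments": {"motion": [[[0.02,-0.0008,0,0.0034,0,-0.0375,0],[0.02,-0.0017,0,0.0068,0,-0.075,0],[0.02,-0.0027,0,0.01,0,-0.1125,0],[0.02,-0.0038,0,0.0133,0,-0.15,0],[0.02,-0.0049,0,0.0165,0,-0.1875,0],[0.02,-0.0061,0,0.0196,0,-0.225,0],[0.02,-0.0074,0,0.0227,0,-0.2625,0],[0.02,-0.0087,0,0.0257,0,-0.3,0]]]}}

```text
clock: 26.78
eef_pos: [0.4934, 0.0908, 0.0519]
tcp_rot: [[-0.918, 0.078, 0.389], [0.072, 0.997, -0.03], [-0.39, 0.001, -0.921]]
contact_force: [0.6, 0.4, -2.5]
finger_gap: 0.383
gripper_force: 60.6
```

```bash
python3 - <<'E'
from h import *
st()
f,K,T=cam("scene"); shift(f,K,T); np.savez("s14.npz",f=f)
E
```

```text
t 26.78 p [0.4934 0.0908 0.0519] yaw 175.52 zdir [ 0.389 -0.03  -0.921] F [ 0.57  0.39 -2.5 ] gap 0.0327 gf 60.6 q [ 15.1  -9.5 -43.9  33.8  -7.5  18.1]
 can 0 rim shift px front 0.0 back 0.0
 can 1 rim shift px front 0.5 back 3.0
 can 2 rim shift px front 0.5 back 2.0
```

>>> {"name": "arm_command", "arguments": {"motion": [[[0.02,-0.0008,0,0.003,0,-0.034,0],[0.02,-0.0016,0,0.006,0,-0.069,0],[0.02,-0.0025,0,0.009,0,-0.103,0],[0.02,-0.0034,0,0.012,0,-0.137,0],[0.02,-0.0044,0,0.015,0,-0.171,0],[0.02,-0.0054,0,0.018,0,-0.206,0],[0.02,-0.0064,0,0.0208,0,-0.24,0],[0.02,-0.0064,0,0.0208,0,-0.24,0]]]}}

```text
clock: 27.5
eef_pos: [0.5055, 0.0894, 0.0334]
tcp_rot: [[-0.802, 0.077, 0.593], [0.062, 0.997, -0.046], [-0.595, -0.0, -0.804]]
contact_force: [-0.8, 0.4, -1.9]
finger_gap: 0.381
gripper_force: 60.7
```

```bash
python3 - <<'E'
from h import *
st()
f,K,T=cam("scene"); shift(f,K,T); np.savez("s15.npz",f=f)
P=lambda th,pa,z=.107:pose(2,0,z,th,past=pa)
chain(P(.74,.036,.1085))
E
```

```text
t 27.5 p [0.5055 0.0894 0.0334] yaw 175.59 zdir [ 0.593 -0.046 -0.804] F [-0.81  0.36 -1.87] gap 0.0325 gf 60.7 q [ 18.  -14.3 -57.5  12.5 -13.1  18.4]
 can 0 rim shift px front 0.0 back 0.0
 can 1 rim shift px front 0.5 back 3.0
 can 2 rim shift px front 0.0 back 2.5
[-0.0029, -0.0, 0.0093, 0.0002, -0.1035, 0.0004]
```

>>> {"name": "arm_command", "arguments": {"motion": [[[0.02,-0.001,0,0.0025,0,-0.025,0],[0.02,-0.002,0,0.005,0,-0.05,0],[0.02,-0.0025,0,0.0075,0,-0.075,0],[0.02,-0.0029,0,0.0093,0,-0.1,0],[0.02,-0.0029,0,0.0093,0,-0.1,0],[0.02,-0.0029,0,0.0093,0,-0.1,0],[0.02,-0.0029,0,0.0093,0,-0.1,0],[0.02,-0.0029,0,0.0093,0,-0.1,0]]]}}

```text
clock: 28.22
eef_pos: [0.5182, 0.09, 0.034]
tcp_rot: [[-0.733, 0.078, 0.676], [0.059, 0.997, -0.051], [-0.678, 0.002, -0.735]]
contact_force: [-11.6, -0.1, 16.7]
finger_gap: 0.383
gripper_force: 65.1
```

```bash
python3 - <<'E'
from h import *
st()
f,K,T=cam("scene"); shift(f,K,T); np.savez("s16.npz",f=f)
P=lambda th,pa,z=.107:pose(2,0,z,th,past=pa)
chain(P(.37,.033,.109),P(.0,.031,.111),pose(2,-.11,.111))
E
```

```text
t 28.22 p [0.5182 0.09   0.034 ] yaw 175.39 zdir [ 0.676 -0.051 -0.735] F [-11.6   -0.07  16.66] gap 0.0327 gf 65.1 q [ 19.1 -14.6 -62.3   2.  -15.6  17.9]
 can 0 rim shift px front 0.0 back 0.0
 can 1 rim shift px front 0.5 back 3.0
 can 2 rim shift px front 0.0 back 2.5
[0.009, -0.0014, -0.0337, 0.002, 0.3753, -0.0016]
[0.0007, 0.0, -0.0371, -0.0, 0.37, -0.0]
[0.065, -0.0, 0.002, 0.0, 0.0, 0.0]
```

>>> {"name": "arm_command", "arguments": {"motion": [[[0.02,0.002,0,-0.005,0,0.05,0],[0.02,0.004,0,-0.01,0,0.1,0],[0.02,0.005,0,-0.015,0,0.16,0],[0.02,0.006,-0.001,-0.02,0.002,0.22,-0.001],[0.02,0.0075,-0.001,-0.025,0.002,0.28,-0.001],[0.02,0.0085,-0.0014,-0.03,0.002,0.33,-0.001],[0.02,0.009,-0.0014,-0.0337,0.002,0.375,-0.001],[0.02,0.009,-0.0014,-0.0337,0.002,0.375,-0.001]]]}}

```text
clock: 28.93
eef_pos: [0.4898, 0.0908, 0.0528]
tcp_rot: [[-0.93, 0.079, 0.358], [0.073, 0.997, -0.028], [-0.36, 0.0, -0.933]]
contact_force: [0.7, 0.3, 4.1]
finger_gap: 0.385
gripper_force: 63.2
```

>>> {"name": "arm_command", "arguments": {"motion": [[[0.02,0,0,-0.005,0,0.05,0],[0.02,0,0,-0.01,0,0.1,0],[0.02,0,0,-0.015,0,0.15,0],[0.02,0,0,-0.02,0,0.2,0],[0.02,0.0003,0,-0.025,0,0.25,0],[0.02,0.0005,0,-0.03,0,0.3,0],[0.02,0.0007,0,-0.0371,0,0.37,0],[0.02,0.0007,0,-0.0371,0,0.37,0]]]}}

```text
clock: 29.6
eef_pos: [0.4745, 0.0913, 0.0844]
tcp_rot: [[-0.997, 0.079, -0.006], [0.079, 0.997, -0.001], [0.006, -0.001, -1.0]]
contact_force: [1.7, 0.5, 2.1]
finger_gap: 0.384
gripper_force: 63.0
```

```bash
python3 - <<'E'
from h import *
st()
f,K,T=cam("scene"); shift(f,K,T); np.savez("s17.npz",f=f)
for nm,ff in (("rest",np.load("s13.npz")["f"]),("lift",np.load("s16.npz")["f"]),("now",f)):
    for k in (1,2):
        r=rims(ff,K,T)[k]; print(nm,k,"F",r[0][::2].astype(int)[10:],"B",r[1][::2].astype(int)[8:24])
chain(pose(2,-.045,.111),pose(2,-.11,.111))
E
```

```text
t 29.6 p [0.4745 0.0913 0.0844] yaw 175.48 zdir [-0.006 -0.001 -1.   ] F [1.68 0.5  2.07] gap 0.0328 gf 63.0 q [ 10.9   4.9 -21.2  64.2   0.   15.4]
 can 0 rim shift px front 0.0 back 0.0
 can 1 rim shift px front 0.5 back 3.0
 can 2 rim shift px front 0.25 back 2.5
rest 1 F [121 129 136 143 147 151 155 157 155 152 141 130 119 111 108 106 106 105
 105 104] B [111 111 111 110 111 113 119 127 138 149 152 153 141 128 108  89]
rest 2 F [116 123 130 136 141 146 150 153 149 143 131 117 108 101  99  98  98  98
  99  99] B [106 106 106 109 115 126 137 148 154 152 144 127 110  93  81  76]
lift 1 F [118 126 133 139 144 147 151 154 152 148 138 127 117 109 105 103 103 103
 103 102] B [109 108 108 108 109 111 117 124 135 146 149 150 139 125 106  88]
lift 2 F [120 129 136 142 148 154 156 156 148 139 125 112 105 100  99  99  99  99
  99  98] B [106 106 106 107 109 114 121 133 143 149 149 139 125 105  88  77]
now 1 F [121 129 137 143 147 151 154 156 155 152 141 130 119 111 107 105 105 105
 106 105] B [111 110 110 111 111 113 120 127 138 149 153 154 142 128 109  90]
now 2 F [126 133 139 145 151 157 159 159 152 142 128 114 107 102 101 100 101 101
 101 101] B [108 108 108 108 111 116 124 135 145 152 152 142 128 107  90  80]
[-0.0002, 0.0007, -0.0013, -0.0011, -0.0032, -0.0008]
[0.065, -0.0, 0.0, 0.0, 0.0, 0.0]
```

>>> {"name": "arm_command", "arguments": {"motion": [[[0.02,0,0,-0.0015,0,0,0],[0.02,0.01,0,-0.0015,0,-0.003,0],[0.02,0.025,0,-0.0015,0,-0.003,0],[0.02,0.045,0,-0.0015,0,-0.003,0],[0.02,0.065,0,-0.0015,0,-0.003,0],[0.02,0.075,0,-0.0015,0,-0.003,0],[0.02,0.075,0,-0.0015,0,-0.003,0],[0.02,0.075,0,-0.0015,0,-0.003,0]]]}}

```text
clock: 30.32
eef_pos: [0.3961, 0.097, 0.0846]
tcp_rot: [[-0.997, 0.077, -0.002], [0.077, 0.997, -0.001], [0.002, -0.001, -1.0]]
contact_force: [0.8, 0.4, -1.1]
finger_gap: 0.377
gripper_force: 62.8
```

```bash
cat > hw.py <<'E'
from h import *
def meas(nm,w):
    g=w.max(2).astype(int); o=[]
    for r in (140,150,170,190,210,230,240):
        row=g[r]; L=314
        while L>200 and row[L-1]<85: L-=1
        Rr=314
        while Rr<430 and row[Rr+1]<85: Rr+=1
        o.append((r,L,Rr))
    col=g[100:170,312:316].mean(1); print(nm,o,"back",100+int(np.argmin(np.gradient(cv2.GaussianBlur(col[None].astype(np.float32),(5,1),1)[0]))))
E
python3 - <<'E'
from hw import *
st(); w,K,T=cam("wrist"); meas("now",w)
f,K,T=cam("scene"); shift(f,K,T); np.savez("s18.npz",f=f)
s=sensors.state(); R=np.array(s["tcp_rot"]);tip=np.array(s["eef_pos"])+[0,0,B]+R@TIP; print(tip,proj(K,T,tip))
# blade mask in the scene: bluish-grey low-saturation strip around the predicted tip over the brown mat
u,v=map(int,proj(K,T,tip)); print(f[v-22:v+8:1,u-1:u+2].mean(1).astype(int).tolist())
chain(pose(2,-.12,.111),pose(0,-.12,.111))
E
```

```text
t 30.32 p [0.3961 0.097  0.0846] yaw 175.58 zdir [-0.002 -0.001 -1.   ] F [ 0.82  0.41 -1.1 ] gap 0.0322 gf 62.8 q [ 13.8  -3.4 -29.6  63.9  -0.   18.2]
now [(140, 280, 356), (150, 284, 356), (170, 273, 355), (190, 274, 354), (210, 275, 354), (230, 276, 353), (240, 275, 354)] back 129
 can 0 rim shift px front 0.0 back 0.0
 can 1 rim shift px front 0.5 back 3.0
 can 2 rim shift px front 0.0 back 2.5
[0.52244324 0.08735583 0.11058458] [357.64920974 185.88163554]
[[36, 36, 35], [43, 43, 41], [59, 58, 57], [76, 73, 72], [91, 87, 85], [111, 105, 104], [126, 117, 117], [129, 121, 121], [130, 122, 121], [132, 124, 122], [132, 123, 122], [133, 125, 124], [133, 125, 124], [132, 124, 123], [133, 124, 123], [132, 125, 123], [133, 124, 124], [135, 126, 125], [133, 125, 124], [133, 124, 124], [133, 125, 125], [129, 122, 120], [113, 107, 106], [81, 81, 84], [59, 68, 78], [54, 66, 77], [55, 66, 77], [54, 65, 76], [53, 65, 76], [55, 67, 78]]
[-0.0025, 0.001, -0.0002, -0.0014, -0.0016, 0.0001]
[0.0, -0.192, 0.0, 0.0, 0.0, 0.0]
```

>>> {"name": "arm_command", "arguments": {"motion": [[[0.02,0,-0.03,-0.0012,-0.001,0,0],[0.02,0,-0.06,-0.0012,-0.001,0,0],[0.02,0,-0.09,-0.0012,-0.001,0,0],[0.02,0,-0.12,-0.0012,-0.001,0,0],[0.02,0,-0.15,-0.0012,-0.001,0,0],[0.02,0,-0.18,-0.0012,-0.001,0,0],[0.02,0,-0.191,-0.0012,-0.001,0,0],[0.02,0,-0.191,-0.0012,-0.001,0,0]]]}}

```text
clock: 31.08
eef_pos: [0.3826, -0.0959, 0.0861]
tcp_rot: [[-0.997, 0.082, -0.002], [0.082, 0.997, -0.001], [0.002, -0.001, -1.0]]
contact_force: [0.9, 0.8, -2.0]
finger_gap: 0.386
gripper_force: 62.7
```

>>> {"name": "arm_command", "arguments": {"motion": [[[0.02,0,0,0,0,0,0],[0.02,0,0,0,0,0,0],[0.02,0,0,0,0,0,0],[0.02,0,0,0,0,0,0],[0.02,0,0,0,0,0,0],[0.02,0,0,0,0,0,0],[0.02,0,0,0,0,0,0],[0.02,0,0,0,0,0,0]]]}}

```text
clock: 31.75
eef_pos: [0.3821, -0.0932, 0.0862]
tcp_rot: [[-0.997, 0.077, -0.003], [0.077, 0.997, -0.0], [0.003, -0.001, -1.0]]
contact_force: [0.0, -0.2, -1.4]
finger_gap: 0.382
gripper_force: 62.7
```

```bash
python3 - <<'E'
from hw import *
st(); f,K,T=cam("scene"); shift(f,K,T)
s=sensors.state(); R=np.array(s["tcp_rot"]);tip=np.array(s["eef_pos"])+[0,0,B]+R@TIP; u,v=proj(K,T,tip);print(tip,u,v)
print(f[int(v)-6:int(v)+6,int(u)].mean(1).astype(int).tolist(), f[int(v)-8,int(u)-12:int(u)+13].mean(1).astype(int).tolist())
chain(pose(0,-.12,.112),pose(0,-.040,.112))
E
```

```text
t 31.75 p [ 0.3821 -0.0932  0.0862] yaw 175.57 zdir [-0.003 -0.    -1.   ] F [ 0.04 -0.15 -1.44] gap 0.0326 gf 62.7 q [-13.7  -5.  -30.9  64.3  -0.1  -9.2]
 can 0 rim shift px front 0.0 back 0.0
 can 1 rim shift px front 0.5 back 3.0
 can 2 rim shift px front 0.0 back 2.5
[ 0.50711455 -0.10295422  0.11191092] 294.81031923521266 187.69132405005254
[127, 128, 125, 128, 128, 124, 107, 81, 74, 84, 93, 102] [143, 141, 143, 140, 138, 132, 126, 125, 126, 125, 125, 127, 129, 129, 128, 125, 112, 90, 84, 85, 87, 85, 86, 87, 93]
[-0.003, -0.0001, 0.0002, -0.0006, -0.0026, 0.0003]
[-0.08, 0.0, 0.0, 0.0, 0.0, 0.0]
```

>>> {"name": "arm_command", "arguments": {"motion": [[[0.02,-0.016,0,0,0,-0.0026,0],[0.02,-0.03,0,0,0,-0.0026,0],[0.02,-0.042,0,0,0,-0.0026,0],[0.02,-0.052,0,0,0,-0.0026,0],[0.02,-0.062,0,0,0,-0.0026,0],[0.02,-0.07,0,0,0,-0.0026,0],[0.02,-0.077,0,0,0,-0.0026,0],[0.02,-0.082,0,0,0,-0.0026,0]]]}}

```text
clock: 32.47
eef_pos: [0.4645, -0.0998, 0.0859]
tcp_rot: [[-0.997, 0.078, -0.0], [0.078, 0.997, -0.001], [0.0, -0.001, -1.0]]
contact_force: [-0.8, 0.1, -0.8]
finger_gap: 0.385
gripper_force: 62.7
```

```bash
python3 - <<'E'
from hw import *
st(); f,K,T=cam("scene"); shift(f,K,T)
P=lambda th,z=.1075:pose(0,0,z,th,past=.035)
chain(pose(0,-.041,.112)); chain(P(.25),P(.45),P(.64))
E
```

```text
t 32.47 p [ 0.4645 -0.0998  0.0859] yaw 175.54 zdir [-0.    -0.001 -1.   ] F [-0.82  0.09 -0.78] gap 0.0329 gf 62.7 q [-12.1   3.7 -22.3  64.   -0.   -7.6]
 can 0 rim shift px front 0.0 back 0.0
 can 1 rim shift px front 0.5 back 3.0
 can 2 rim shift px front 0.0 back 2.5
[0.0013, 0.0001, -0.0001, -0.0006, 0.0004, 0.0]
[-0.0054, 0.0001, 0.0243, -0.0006, -0.2496, 0.0001]
[-0.005, -0.0, 0.0176, 0.0, -0.2, 0.0]
[-0.0046, 0.0, 0.0168, -0.0, -0.19, -0.0]
```

>>> {"name": "arm_command", "arguments": {"motion": [[[0.02,-0.0003,0,0.0035,0,-0.031,0],[0.02,-0.0008,0,0.0068,0,-0.062,0],[0.02,-0.0014,0,0.0098,0,-0.094,0],[0.02,-0.002,0,0.0128,0,-0.125,0],[0.02,-0.0028,0,0.0157,0,-0.156,0],[0.02,-0.0036,0,0.0186,0,-0.187,0],[0.02,-0.0045,0,0.0215,0,-0.219,0],[0.02,-0.0054,0,0.0243,0,-0.25,0]]]}}

```text
clock: 33.18
eef_pos: [0.4692, -0.1002, 0.0618]
tcp_rot: [[-0.965, 0.078, 0.249], [0.075, 0.997, -0.02], [-0.249, -0.001, -0.968]]
contact_force: [2.8, -0.4, -0.6]
finger_gap: 0.381
gripper_force: 62.6
```

>>> {"name": "arm_command", "arguments": {"motion": [[[0.02,-0.0005,0,0.0022,0,-0.025,0],[0.02,-0.0011,0,0.0045,0,-0.05,0],[0.02,-0.0017,0,0.0067,0,-0.075,0],[0.02,-0.0023,0,0.009,0,-0.1,0],[0.02,-0.003,0,0.0112,0,-0.125,0],[0.02,-0.0036,0,0.0134,0,-0.15,0],[0.02,-0.0043,0,0.0155,0,-0.175,0],[0.02,-0.005,0,0.0176,0,-0.2,0]]]}}

```text
clock: 33.85
eef_pos: [0.4788, -0.101, 0.0464]
tcp_rot: [[-0.897, 0.078, 0.436], [0.07, 0.997, -0.035], [-0.437, -0.001, -0.899]]
contact_force: [3.7, -0.3, -3.3]
finger_gap: 0.386
gripper_force: 62.2
```

```bash
python3 - <<'E'
from hw import *
st(); f,K,T=cam("scene"); shift(f,K,T)
E
```

```text
t 33.85 p [ 0.4788 -0.101   0.0464] yaw 175.56 zdir [ 0.436 -0.035 -0.899] F [ 3.72 -0.27 -3.28] gap 0.033 gf 62.2 q [-14.8 -13.4 -49.1  28.7   4.4  -9.3]
 can 0 rim shift px front -0.25 back 0.5
 can 1 rim shift px front 0.5 back 3.0
 can 2 rim shift px front 0.0 back 2.5
```

>>> {"name": "arm_command", "arguments": {"motion": [[[0.02,-0.0005,0,0.0024,0,-0.027,0],[0.02,-0.001,0,0.0048,0,-0.054,0],[0.02,-0.0017,0,0.0072,0,-0.081,0],[0.02,-0.0024,0,0.0096,0,-0.109,0],[0.02,-0.0031,0,0.012,0,-0.136,0],[0.02,-0.0038,0,0.0144,0,-0.163,0],[0.02,-0.0046,0,0.0168,0,-0.19,0],[0.02,-0.0046,0,0.0168,0,-0.19,0]]]}}

```text
clock: 34.57
eef_pos: [0.4868, -0.1013, 0.0298]
tcp_rot: [[-0.802, 0.078, 0.592], [0.063, 0.997, -0.046], [-0.593, 0.0, -0.805]]
contact_force: [-3.1, -0.3, -3.4]
finger_gap: 0.381
gripper_force: 62.6
```

```bash
python3 - <<'E'
from hw import *
st(); f,K,T=cam("scene"); shift(f,K,T)
P=lambda th,z=.1085:pose(0,0,z,th,past=.035)
chain(P(.33),P(.0),pose(0,-.13,.111))
E
```

```text
t 34.57 p [ 0.4868 -0.1013  0.0298] yaw 175.51 zdir [ 0.592 -0.046 -0.805] F [-3.12 -0.34 -3.42] gap 0.0326 gf 62.6 q [-16.1 -17.3 -60.2  11.3   6.8  -9.3]
 can 0 rim shift px front -0.25 back 0.0
 can 1 rim shift px front 0.5 back 3.0
 can 2 rim shift px front 0.0 back 2.5
[-0.0051, -0.0002, -0.0287, -0.0002, 0.3038, -0.0006]
[0.0003, 0.0, -0.0302, -0.0, 0.33, 0.0]
[0.089, -0.0, -0.0005, 0.0, 0.0, 0.0]
```

```bash
python3 - <<'E'
from hw import *
P=lambda th,z=.108:pose(0,0,z,th,past=.033)
chain(P(.33),P(.0),pose(0,-.12,.115),pose(0,-.12,.115,.3),pose(0,-.12,.115,.5))
E
```

```text
[-0.0029, -0.0002, -0.0289, -0.0002, 0.3038, -0.0006]
[0.0002, -0.0, -0.0308, -0.0, 0.33, 0.0]
[0.077, -0.0, -0.005, 0.0, 0.0, 0.0]
[-0.0109, -0.0, 0.0363, -0.0, -0.3, -0.0]
[-0.0061, 0.0, 0.0246, 0.0, -0.2, 0.0]
```

>>> {"name": "arm_command", "arguments": {"motion": [[[0.02,-0.0005,0,-0.005,0,0.05,0],[0.02,-0.001,0,-0.01,0,0.1,0],[0.02,-0.0015,0,-0.015,0,0.15,0],[0.02,-0.002,0,-0.02,0,0.2,0],[0.02,-0.0029,0,-0.0289,0,0.304,0],[0.02,-0.0029,0,-0.0289,0,0.304,0],[0.02,-0.0029,0,-0.0289,0,0.304,0],[0.02,-0.0029,0,-0.0289,0,0.304,0]]]}}

```text
clock: 35.28
eef_pos: [0.4763, -0.1009, 0.0582]
tcp_rot: [[-0.94, 0.078, 0.332], [0.073, 0.997, -0.027], [-0.333, -0.001, -0.943]]
contact_force: [-1.8, 0.3, -1.6]
finger_gap: 0.384
gripper_force: 62.7
```

>>> {"name": "arm_command", "arguments": {"motion": [[[0.02,0,0,-0.005,0,0.05,0],[0.02,0,0,-0.01,0,0.1,0],[0.02,0,0,-0.015,0,0.15,0],[0.02,0,0,-0.02,0,0.21,0],[0.02,0,0,-0.026,0,0.27,0],[0.02,0,0,-0.0308,0,0.33,0],[0.02,0,0,-0.0308,0,0.33,0],[0.02,0,0,-0.0308,0,0.33,0]]]}}

```text
clock: 35.95
eef_pos: [0.4656, -0.1, 0.0863]
tcp_rot: [[-0.997, 0.078, 0.009], [0.078, 0.997, -0.001], [-0.009, -0.001, -1.0]]
contact_force: [-0.4, 0.4, -1.9]
finger_gap: 0.387
gripper_force: 62.7
```

>>> {"name": "arm_command", "arguments": {"motion": [[[0.02,0.01,0,0,0,0,0],[0.02,0.03,0,0,0,0,0],[0.02,0.05,0,-0.005,0,0,0],[0.02,0.077,0,-0.005,0,0,0],[0.02,0.077,0,-0.005,0,0,0],[0.02,0.077,0,-0.005,0,0,0],[0.02,0.077,0,-0.005,0,0,0],[0.02,0.077,0,-0.005,0,0,0]]]}}

```text
clock: 36.62
eef_pos: [0.3882, -0.094, 0.0914]
tcp_rot: [[-0.997, 0.078, 0.008], [0.078, 0.997, -0.001], [-0.008, -0.001, -1.0]]
contact_force: [0.4, 0.1, -1.3]
finger_gap: 0.385
gripper_force: 62.7
```

```bash
cat >> hw.py <<'E'
def tipcheck():
    st(); f,K,T=cam("scene"); shift(f,K,T)
    s=sensors.state(); R=np.array(s["tcp_rot"])
    for t in (TIP,TIP+[0,0,-B]):
        q=np.array(s["eef_pos"])+[0,0,-(TIP[2]-t[2])+B if 0 else (B if t is TIP else 0)]+R@t; u,v=proj(K,T,q); print("tip",q.round(4),"pred",u.round(2),v.round(2))
    h=np.array(s["eef_pos"])+[0,0,B]+R@(TIP+[.06,0,0]); uh,vh=proj(K,T,h)
    us=u+ (np.arange(-18,8)/18.)*(u-uh)/abs(v-vh)*18; vs=v+np.arange(-18,8)
    print("along",[(round(float(b),1),int(f[int(round(b)),int(round(a_)) ].mean())) for a_,b in zip(us,vs)])
    return f
E
python3 - <<'E'
from hw import *
tipcheck(); w,K,T=cam("wrist"); meas("w",w)
E
```

```text
t 36.62 p [ 0.3882 -0.094   0.0914] yaw 175.53 zdir [ 0.008 -0.001 -1.   ] F [ 0.37  0.13 -1.25] gap 0.0329 gf 62.7 q [-13.6  -5.  -30.2  64.4   0.   -9.2]
 can 0 rim shift px front 0.75 back 2.75
 can 1 rim shift px front 0.5 back 3.0
 can 2 rim shift px front 0.0 back 2.5
tip [ 0.5133 -0.1037  0.1182] pred 294.74 187.81
tip [ 0.5132 -0.1037  0.1182] pred 294.74 187.79
along [(169.8, 125), (170.8, 125), (171.8, 127), (172.8, 127), (173.8, 129), (174.8, 126), (175.8, 128), (176.8, 128), (177.8, 127), (178.8, 127), (179.8, 127), (180.8, 127), (181.8, 127), (182.8, 128), (183.8, 126), (184.8, 127), (185.8, 124), (186.8, 106), (187.8, 77), (188.8, 61), (189.8, 68), (190.8, 77), (191.8, 83), (192.8, 86), (193.8, 92), (194.8, 92)]
w [(140, 273, 356), (150, 283, 356), (170, 273, 355), (190, 274, 355), (210, 275, 354), (230, 276, 353), (240, 276, 354)] back 129
```

>>> {"name": "arm_command", "arguments": {"motion": [[[0.02,-0.002,0,0.007,0,-0.06,0],[0.02,-0.004,0,0.014,0,-0.12,0],[0.02,-0.0065,0,0.022,0,-0.18,0],[0.02,-0.0085,0,0.029,0,-0.24,0],[0.02,-0.0109,0,0.0363,0,-0.3,0],[0.02,-0.0109,0,0.0363,0,-0.3,0],[0.02,-0.0109,0,0.0363,0,-0.3,0],[0.02,-0.0109,0,0.0363,0,-0.3,0]]]}}

```text
clock: 37.38
eef_pos: [0.3998, -0.095, 0.0559]
tcp_rot: [[-0.951, 0.078, 0.3], [0.074, 0.997, -0.024], [-0.301, -0.001, -0.954]]
contact_force: [-0.0, -0.2, -1.3]
finger_gap: 0.384
gripper_force: 62.7
```

>>> {"name": "arm_command", "arguments": {"motion": [[[0.02,-0.002,0,0.007,0,-0.06,0],[0.02,-0.004,0,0.014,0,-0.12,0],[0.02,-0.0061,0,0.0246,0,-0.2,0],[0.02,-0.0061,0,0.0246,0,-0.2,0],[0.02,-0.0061,0,0.0246,0,-0.2,0],[0.02,-0.0061,0,0.0246,0,-0.2,0],[0.02,-0.0061,0,0.0246,0,-0.2,0],[0.02,-0.0061,0,0.0246,0,-0.2,0]]]}}

```text
clock: 38.05
eef_pos: [0.4142, -0.0963, 0.0355]
tcp_rot: [[-0.871, 0.078, 0.484], [0.067, 0.997, -0.039], [-0.486, -0.001, -0.874]]
contact_force: [-1.1, -0.3, -0.8]
finger_gap: 0.386
gripper_force: 62.7
```

```bash
python3 - <<'E'
from hw import *
f=tipcheck(); np.savez("s20.npz",f=f)
E
```

```text
t 38.05 p [ 0.4142 -0.0963  0.0355] yaw 175.59 zdir [ 0.484 -0.039 -0.874] F [-1.15 -0.3  -0.79] gap 0.0329 gf 62.7 q [-17.8 -23.4 -58.1  26.9   6.4 -11.7]
 can 0 rim shift px front 0.75 back 2.75
 can 1 rim shift px front 0.5 back 3.0
 can 2 rim shift px front 0.0 back 2.5
tip [ 0.5144 -0.104   0.1197] pred 294.68 187.76
tip [ 0.5105 -0.1036  0.1187] pred 294.66 187.03
along [(169.0, 38), (170.0, 40), (171.0, 39), (172.0, 41), (173.0, 43), (174.0, 45), (175.0, 41), (176.0, 41), (177.0, 56), (178.0, 83), (179.0, 106), (180.0, 115), (181.0, 114), (182.0, 116), (183.0, 115), (184.0, 114), (185.0, 115), (186.0, 109), (187.0, 99), (188.0, 78), (189.0, 62), (190.0, 56), (191.0, 57), (192.0, 57), (193.0, 54), (194.0, 59)]
```

All three canisters now read tilted (back rim +2.5 to +3 px), so they have snapped out and rest sprung. Next the bar goes back on its mat.

```bash
python3 - <<'E'
from hw import *
chain(([.39,-.06,.13],down(180+YAW)),([.40,-.02,.17],down(223)),([.442,-.0079,.12],down(270)),([.442,-.0079,-.0065],down(270)))
E
```

```text
[-0.0229, 0.0342, -0.0959, -0.001, 0.5071, 0.0005]
[-0.0069, 0.0407, -0.04, 0.0, 0.0, -0.8283]
[-0.039, -0.0198, 0.05, 0.0, 0.0, -0.8203]
[0.0, 0.0, 0.1265, 0.0, 0.0, 0.0]
```

>>> {"name": "arm_command", "arguments": {"motion": [[[0.02,-0.004,0.005,-0.013,0,0.07,0],[0.02,-0.008,0.01,-0.026,0,0.14,0],[0.02,-0.011,0.015,-0.039,0,0.21,0],[0.02,-0.014,0.02,-0.052,0,0.28,0],[0.02,-0.017,0.025,-0.065,0,0.35,0],[0.02,-0.02,0.03,-0.078,0,0.42,0],[0.02,-0.0229,0.0342,-0.0959,-0.001,0.507,0],[0.02,-0.0229,0.0342,-0.0959,-0.001,0.507,0]]]}}

```text
clock: 38.77
eef_pos: [0.3921, -0.0594, 0.1314]
tcp_rot: [[-0.997, 0.076, -0.002], [0.076, 0.997, 0.0], [0.002, 0.0, -1.0]]
contact_force: [1.0, -0.9, -1.2]
finger_gap: 0.385
gripper_force: 62.8
```

>>> {"name": "arm_command", "arguments": {"motion": [[[0.02,-0.007,0.02,-0.04,0,0,-0.103],[0.02,-0.007,0.04,-0.04,0,0,-0.206],[0.02,-0.007,0.04,-0.04,0,0,-0.309],[0.02,-0.007,0.04,-0.04,0,0,-0.412],[0.02,-0.007,0.04,-0.04,0,0,-0.515],[0.02,-0.007,0.04,-0.04,0,0,-0.618],[0.02,-0.007,0.04,-0.04,0,0,-0.72],[0.02,-0.007,0.0407,-0.04,0,0,-0.828]]]}}

```text
clock: 39.43
eef_pos: [0.3991, -0.0197, 0.1681]
tcp_rot: [[-0.728, -0.686, 0.001], [-0.686, 0.728, 0.0], [-0.001, -0.001, -1.0]]
contact_force: [-0.4, 0.1, -1.1]
finger_gap: 0.384
gripper_force: 62.7
```

>>> {"name": "arm_command", "arguments": {"motion": [[[0.02,-0.039,-0.0198,0,0,0,-0.103],[0.02,-0.039,-0.0198,0,0,0,-0.206],[0.02,-0.039,-0.0198,0.01,0,0,-0.309],[0.02,-0.039,-0.0198,0.02,0,0,-0.412],[0.02,-0.039,-0.0198,0.03,0,0,-0.515],[0.02,-0.039,-0.0198,0.04,0,0,-0.618],[0.02,-0.039,-0.0198,0.05,0,0,-0.72],[0.02,-0.039,-0.0198,0.05,0,0,-0.82]]]}}

```text
clock: 40.1
eef_pos: [0.4399, -0.0076, 0.1162]
tcp_rot: [[0.005, -1.0, -0.002], [-1.0, -0.005, 0.0], [-0.0, 0.002, -1.0]]
contact_force: [-0.4, -0.9, -2.1]
finger_gap: 0.387
gripper_force: 62.7
```

>>> {"name": "arm_command", "arguments": {"motion": [[[0.02,0,0,0.03,0,0,0],[0.02,0,0,0.06,0,0,0],[0.02,0,0,0.085,0,0,0],[0.02,0,0,0.1,0,0,0],[0.02,0,0,0.105,0,0,0],[0.02,0,0,0.105,0,0,0],[0.02,0,0,0.105,0,0,0],[0.02,0,0,0.105,0,0,0]]]}}

```text
clock: 40.77
eef_pos: [0.4418, -0.0075, 0.0147]
tcp_rot: [[-0.0, -1.0, 0.002], [-1.0, 0.0, 0.0], [-0.0, -0.002, -1.0]]
contact_force: [0.5, -0.1, -1.4]
finger_gap: 0.385
gripper_force: 62.7
```

```bash
python3 - <<'E'
from hw import *
st(); chain(([.442,-.0079,-.0065],down(270)))
E
```

```text
t 40.77 p [ 0.4418 -0.0075  0.0147] yaw -90.03 zdir [ 0.002  0.    -1.   ] F [ 0.54 -0.08 -1.39] gap 0.0329 gf 62.7 q [ -1.    3.  -32.6  54.3   0.  -91. ]
[0.0005, -0.0002, 0.0212, -0.0017, 0.0004, -0.0005]
```

>>> {"name": "arm_command", "arguments": {"motion": [[[0.02,0,0,0.006,0,0,0],[0.02,0,0,0.012,0,0,0],[0.02,0,0,0.016,0,0,0],[0.02,0,0,0.019,0,0,0],[0.02,0,0,0.0205,0,0,0],[0.02,0,0,0.0215,0,0,0],[0.02,0,0,0.022,0,0,0],[0.02,0,0,0.0225,0,0,0]]]}}

```text
clock: 41.43
eef_pos: [0.4405, -0.0074, -0.009]
tcp_rot: [[-0.0, -1.0, -0.001], [-1.0, 0.0, 0.0], [-0.0, 0.001, -1.0]]
contact_force: [-2.4, -1.2, 3.1]
finger_gap: 0.38
gripper_force: 63.3
```

>>> {"name": "arm_command", "arguments": {"motion": [[[0.036,0,0,0,0,0,0],[0.04,0,0,0,0,0,0],[0.05,0,0,0,0,0,0],[0.055,0,0,0,0,0,0],[0.055,0,0,0,0,0,0],[0.055,0,0,-0.01,0,0,0],[0.055,0,0,-0.03,0,0,0],[0.055,0,0,-0.06,0,0,0]]]}}

```text
clock: 42.1
eef_pos: [0.4386, -0.0074, 0.0502]
tcp_rot: [[-0.0, -1.0, -0.005], [-1.0, 0.0, 0.0], [-0.0, 0.005, -1.0]]
contact_force: [-0.4, 0.4, 0.2]
finger_gap: 0.643
gripper_force: 0.0
```

```bash
python3 - <<'E'
from hw import *
st(); f,K,T=cam("scene"); shift(f,K,T); w,K,T=cam("wrist"); np.savez("w22.npz",f=w,K=K,T=T)
g=w.max(2); m=(g<70).astype(np.uint8); print([(r,np.where(m[r,250:380])[0][[0,-1]].tolist()) for r in range(100,235,15) if m[r,250:380].any()])
E
```

```text
t 42.1 p [ 0.4386 -0.0074  0.0502] yaw -90.03 zdir [-0.005  0.    -1.   ] F [-0.37  0.39  0.24] gap 0.0549 gf 0.0 q [ -1.    1.4 -29.5  59.5   0.  -91. ]
 can 0 rim shift px front 0.75 back 2.75
 can 1 rim shift px front 0.5 back 3.0
 can 2 rim shift px front 0.0 back 2.5
[(160, [94, 94]), (175, [92, 93]), (190, [42, 93]), (205, [42, 93]), (220, [42, 93])]
```

```bash
cat >> h.py <<'E'
def canpose(k,z): return O+CY[k]*AY+.004*AX+[0,0,z],down(180+YAW)
TRAY=lambda dx,dy,z:(np.array([.468+.997*dx-.066*dy,.347+.066*dx+.997*dy,z]),down(184))
CRATE=lambda dx,dy,z:(np.array([.464+dx+.017*dy,-.3615-.017*dx+dy,z]),down(179))
E
python3 - <<'E'
from hw import *
st()
chain(([.442,-.0075,.2],down(223)),canpose(0,.22),canpose(0,.16))
chain(canpose(0,.16),canpose(0,.095))
E
```

```text
t 42.2 p [ 0.4436 -0.0075  0.0556] yaw -90.02 zdir [ 0.006  0.    -1.   ] F [ 0.89 -0.45  0.56] gap 0.0552 gf 0.0 q [ -1.    1.1 -29.   59.5   0.  -91. ]
[-0.0, 0.0007, -0.1444, -0.0056, 0.0028, 0.8199]
[-0.0683, -0.2079, -0.02, 0.0, 0.0, 0.8283]
[0.0, 0.0, 0.06, 0.0, 0.0, 0.0]
[0.1054, -0.1908, -0.1033, -0.0044, 0.0053, 1.6482]
[0.0, 0.0, 0.065, 0.0, 0.0, 0.0]
```

>>> {"name": "arm_command", "arguments": {"motion": [[[0.055,0,0,-0.04,0,0,0.1],[0.064,0,0,-0.08,0,0,0.206],[0.064,0,0,-0.12,0,0,0.309],[0.064,0,0,-0.144,0,0,0.412],[0.064,0,0,-0.144,0,0,0.515],[0.064,0,0,-0.144,0,0,0.618],[0.064,0,0,-0.144,0,0,0.72],[0.064,0,0,-0.144,0,0,0.82]]]}}

```text
clock: 42.87
eef_pos: [0.4407, -0.0075, 0.1953]
tcp_rot: [[-0.735, -0.678, -0.0], [-0.678, 0.735, 0.0], [0.0, 0.001, -1.0]]
contact_force: [0.3, 0.4, -0.7]
finger_gap: 0.745
gripper_force: 0.0
```

>>> {"name": "arm_command", "arguments": {"motion": [[[0.064,-0.0683,-0.208,-0.02,0,0,0.103],[0.064,-0.0683,-0.208,-0.02,0,0,0.206],[0.064,-0.0683,-0.208,-0.02,0,0,0.309],[0.064,-0.0683,-0.208,-0.02,0,0,0.412],[0.064,-0.0683,-0.208,-0.02,0,0,0.515],[0.064,-0.0683,-0.208,-0.02,0,0,0.618],[0.064,-0.0683,-0.208,-0.02,0,0,0.72],[0.064,-0.0683,-0.208,-0.02,0,0,0.828]]]}}

```text
clock: 43.53
eef_pos: [0.6334, -0.1138, 0.2135]
tcp_rot: [[-0.996, 0.084, -0.003], [0.084, 0.996, 0.001], [0.003, 0.001, -1.0]]
contact_force: [-1.2, 0.1, 0.1]
finger_gap: 0.749
gripper_force: 0.0
```

>>> {"name": "arm_command", "arguments": {"motion": [[[0.064,0,0,0.02,0,0,0],[0.064,0,0,0.04,0,0,0],[0.064,0,0,0.05,0,0,0],[0.064,0,0,0.06,0,0,0],[0.064,0,0,0.06,0,0,0],[0.064,0,0,0.06,0,0,0],[0.064,0,0,0.06,0,0,0],[0.064,0,0,0.06,0,0,0]]]}}

```text
clock: 44.2
eef_pos: [0.6331, -0.1131, 0.1559]
tcp_rot: [[-0.997, 0.078, 0.001], [0.078, 0.997, 0.0], [-0.001, 0.0, -1.0]]
contact_force: [1.6, -0.5, 0.0]
finger_gap: 0.748
gripper_force: 0.0
```

```bash
python3 - <<'E'
from hw import *
st(); chain(canpose(0,.095))
w,K,T=cam("wrist"); np.savez("w23.npz",f=w,K=K,T=T)
P=O+CY[0]*AY; 
for n,q in(("FL",-.028*AX-.025*AY+[0,0,.158]),("FR",-.028*AX+.025*AY+[0,0,.158]),("tipL",0)):
    if n!="tipL": print(n,proj(K,T,P+q))
g=w.mean(2)
for r in (190,205,215,225,235,245): print(r,g[r,200:430:3].astype(int).tolist())
E
```

```text
t 44.2 p [ 0.6331 -0.1131  0.1559] yaw 175.56 zdir [ 0.001  0.    -1.   ] F [ 1.64 -0.52  0.03] gap 0.0638 gf 0.0 q [-10.1  20.4   7.3  76.9   0.   -5.7]
[-0.0006, 0.0002, 0.0609, 0.0002, 0.0009, 0.0003]
FL [262.09237715 187.84868953]
FR [357.8550775  187.83063919]
190 [215, 214, 211, 212, 216, 220, 219, 212, 215, 220, 216, 232, 232, 232, 232, 232, 232, 231, 231, 232, 207, 133, 161, 160, 159, 185, 185, 183, 183, 181, 179, 180, 177, 177, 176, 174, 174, 174, 173, 172, 171, 172, 173, 169, 144, 143, 143, 144, 144, 156, 134, 129, 138, 138, 226, 225, 225, 225, 225, 224, 224, 224, 223, 177, 146, 146, 144, 123, 80, 97, 96, 96, 95, 96, 94, 95, 94]
205 [208, 212, 215, 215, 216, 220, 221, 214, 209, 210, 216, 231, 231, 231, 231, 231, 232, 231, 231, 230, 231, 195, 210, 211, 210, 122, 122, 122, 121, 121, 121, 120, 120, 119, 119, 118, 118, 117, 116, 118, 117, 116, 117, 116, 116, 117, 112, 193, 206, 200, 164, 129, 135, 136, 136, 135, 137, 135, 136, 135, 134, 135, 134, 86, 73, 72, 74, 77, 95, 95, 95, 93, 95, 93, 93, 93, 89]
215 [210, 211, 215, 209, 213, 212, 214, 216, 215, 211, 214, 226, 232, 232, 23
[... 686 characters left out ...]
, 212, 212, 213, 214, 215, 213, 209, 215, 214, 199, 230, 230, 229, 229, 229, 229, 228, 228, 228, 220, 144, 155, 155, 130, 101, 128, 127, 100, 100, 100, 98, 98, 99, 98, 95, 95, 97, 96, 97, 95, 95, 94, 93, 96, 117, 151, 151, 141, 101, 118, 133, 133, 135, 134, 131, 133, 134, 134, 134, 133, 111, 66, 66, 94, 93, 92, 91, 92, 91, 92, 90, 90, 90, 62, 90]
245 [215, 213, 212, 214, 206, 210, 213, 212, 214, 211, 174, 100, 100, 98, 79, 75, 230, 230, 230, 229, 229, 229, 139, 152, 153, 141, 100, 99, 98, 98, 98, 99, 98, 96, 96, 96, 96, 136, 97, 93, 94, 94, 94, 95, 93, 94, 127, 150, 149, 138, 97, 125, 137, 137, 137, 137, 137, 135, 135, 134, 134, 51, 58, 81, 80, 80, 88, 89, 92, 90, 92, 90, 90, 90, 71, 82, 99]
```

>>> {"name": "arm_command", "arguments": {"motion": [[[0.064,-0.0006,-0.004,0,0,0,0],[0.064,-0.0006,-0.004,0.01,0,0,0],[0.064,-0.0006,-0.004,0.025,0,0,0],[0.064,-0.0006,-0.004,0.04,0,0,0],[0.064,-0.0006,-0.004,0.05,0,0,0],[0.064,-0.0006,-0.004,0.058,0,0,0],[0.064,-0.0006,-0.004,0.061,0,0,0],[0.064,-0.0006,-0.004,0.061,0,0,0]]]}}

```text
clock: 44.92
eef_pos: [0.6323, -0.117, 0.0927]
tcp_rot: [[-0.997, 0.078, -0.002], [0.078, 0.997, 0.001], [0.002, 0.0, -1.0]]
contact_force: [-0.5, -0.1, 0.6]
finger_gap: 0.754
gripper_force: 0.0
```

>>> {"name": "arm_command", "arguments": {"motion": [[[0.055,0,0,0,0,0,0],[0.045,0,0,0,0,0,0],[0.035,0,0,0,0,0,0],[0.035,0,0,0,0,0,0],[0.035,0,0,0,0,0,0],[0.035,0,0,0,0,0,0],[0.035,0,0,0,0,0,0],[0.035,0,0,0,0,0,0]]]}}

```text
clock: 45.58
eef_pos: [0.6332, -0.1172, 0.0945]
tcp_rot: [[-0.997, 0.078, 0.0], [0.078, 0.997, -0.0], [-0.0, 0.0, -1.0]]
contact_force: [-0.6, -1.7, 5.6]
finger_gap: 0.579
gripper_force: 62.3
```

```bash
python3 - <<'E'
from hw import *
st()
E
```

```text
t 45.58 p [ 0.6332 -0.1172  0.0945] yaw 175.55 zdir [ 0. -0. -1.] F [-0.62 -1.72  5.59] gap 0.0494 gf 62.3 q [-10.5  21.3   0.9  69.6   0.   -6. ]
```

Gripped at a 49.4 mm gap. Now lift straight up and weigh.

>>> {"name": "arm_command", "arguments": {"motion": [[[0.035,0,0,-0.005,0,0,0],[0.035,0,0,-0.012,0,0,0],[0.035,0,0,-0.025,0,0,0],[0.035,0,0,-0.045,0,0,0],[0.035,0,0,-0.07,0,0,0],[0.035,0,0,-0.095,0,0,0],[0.035,0,0,-0.115,0,0,0],[0.035,0,0,-0.12,0,0,0]]]}}

```text
clock: 46.25
eef_pos: [0.6338, -0.1171, 0.2174]
tcp_rot: [[-0.997, 0.078, 0.003], [0.078, 0.997, -0.0], [-0.003, 0.0, -1.0]]
contact_force: [0.5, 0.1, -2.4]
finger_gap: 0.578
gripper_force: 62.4
```

>>> {"name": "arm_command", "arguments": {"motion": [[[0.035,0,0,0,0,0,0],[0.035,0,0,0,0,0,0],[0.035,0,0,0,0,0,0],[0.035,0,0,0,0,0,0],[0.035,0,0,0,0,0,0],[0.035,0,0,0,0,0,0],[0.035,0,0,0,0,0,0],[0.035,0,0,0,0,0,0]]]}}

```text
clock: 46.92
eef_pos: [0.6327, -0.1171, 0.2134]
tcp_rot: [[-0.997, 0.078, -0.001], [0.078, 0.997, 0.0], [0.001, 0.0, -1.0]]
contact_force: [-0.0, 0.2, -1.8]
finger_gap: 0.577
gripper_force: 62.4
```

```bash
cat >> hw.py <<'E'
def weigh(n=12):
    z=[]
    for i in range(n): z.append(sensors.state()["contact_force"]); imaging.read_camera("top")
    z=np.array(z); print("F mean",z.mean(0).round(2),"sd",z.std(0).round(2))
E
python3 - <<'E'
from hw import *
st(); weigh()
f,K,T=cam("scene"); shift(f,K,T)
chain(CRATE(0,.0,.21),CRATE(0,0,.05)); chain(TRAY(0,-.07,.21))
E
```

```text
t 46.92 p [ 0.6327 -0.1171  0.2134] yaw 175.55 zdir [-0.001  0.    -1.   ] F [-0.04  0.2  -1.76] gap 0.0493 gf 62.4 q [-10.5  20.6  14.9  84.3   0.   -6. ]
F mean [ 0.05  0.1  -2.61] sd [0.53 0.5  0.49]
 can 0 rim shift px front 7.0 back -3.25
 can 1 rim shift px front -1.25 back 3.25
 can 2 rim shift px front 0.0 back 2.5
[0.1494, -0.2568, 0.0037, 0.0004, -0.001, -0.0602]
[0.0, 0.0, 0.16, 0.0, 0.0, 0.0]
[0.1903, 0.3807, 0.0039, 0.0004, -0.001, -0.1474]
```

Weight 2.6 N (about 266 g), so it's full and goes to the steel tray.

>>> {"name": "arm_command", "arguments": {"motion": [[[0.035,0.014,0.03,0,0,0,0],[0.035,0.032,0.065,0.002,0,0,-0.02],[0.035,0.05,0.1,0.002,0,0,-0.03],[0.035,0.068,0.135,0.002,0,0,-0.04],[0.035,0.086,0.17,0.002,0,0,-0.06],[0.035,0.104,0.205,0.002,0,0,-0.07],[0.035,0.122,0.24,0.002,0,0,-0.08],[0.035,0.14,0.275,0.002,0,0,-0.1]]]}}

```text
clock: 48.23
eef_pos: [0.5135, 0.1695, 0.2122]
tcp_rot: [[-1.0, -0.023, -0.0], [-0.023, 1.0, 0.001], [0.0, 0.001, -1.0]]
contact_force: [0.4, 0.4, -3.6]
finger_gap: 0.578
gripper_force: 62.9
```

```bash
python3 - <<'E'
from hw import *
st(); chain(TRAY(0,-.068,.1),TRAY(0,-.068,.022))
E
```

```text
t 48.23 p [0.5135 0.1695 0.2122] yaw -178.7 zdir [-0.     0.001 -1.   ] F [ 0.35  0.43 -3.62] gap 0.0493 gf 62.9 q [18.2  8.9 -0.4 80.6  0.  16.9]
[0.0385, 0.1106, 0.1123, 0.0007, -0.0003, -0.0472]
[0.0, 0.0, 0.078, 0.0, 0.0, 0.0]
```

>>> {"name": "arm_command", "arguments": {"motion": [[[0.035,0.015,0.035,0,0,0,-0.02],[0.035,0.03,0.07,0,0,0,-0.04],[0.035,0.0385,0.1,0.01,0,0,-0.047],[0.035,0.0385,0.1106,0.04,0,0,-0.047],[0.035,0.0385,0.1106,0.075,0,0,-0.047],[0.035,0.0385,0.1106,0.11,0,0,-0.047],[0.035,0.0385,0.1106,0.12,0,0,-0.047],[0.035,0.0385,0.1106,0.12,0,0,-0.047]]]}}

```text
clock: 48.9
eef_pos: [0.4713, 0.2766, 0.0891]
tcp_rot: [[-0.998, -0.069, -0.006], [-0.069, 0.998, -0.003], [0.007, -0.002, -1.0]]
contact_force: [-0.8, -0.5, -2.1]
finger_gap: 0.577
gripper_force: 63.0
```

```bash
python3 - <<'E'
from hw import *
st(); chain(TRAY(0,-.068,.03),TRAY(0,-.068,.018))
w,K,T=cam("wrist"); np.savez("w25.npz",f=w,K=K,T=T); cv2.imwrite("pics/w25.png",w)
E
```

```text
t 48.9 p [0.4713 0.2766 0.0891] yaw -176.02 zdir [-0.006 -0.003 -1.   ] F [-0.8  -0.51 -2.12] gap 0.0493 gf 63.0 q [ 30.4  11.5 -12.9  66.    0.1  26.4]
[-0.0017, 0.0027, 0.059, -0.0022, -0.0066, -0.0003]
[0.0, 0.0, 0.012, 0.0, 0.0, 0.0]
```

View pics/w25.png

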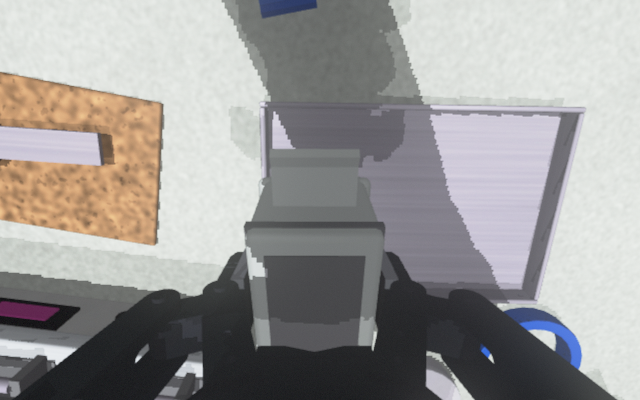

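The canister hangs at (315,280) over the left part of the tray, inside the walls at (265,105) and (560,110)–(520,300). Lower and release.

>>> {"name": "arm_command", "arguments": {"motion": [[[0.035,0,0.001,0.02,0,0,0],[0.035,0,0.001,0.04,0,0,0],[0.035,0,0.001,0.053,0,0,0],[0.035,0,0.001,0.059,0,0,0],[0.035,0,0.001,0.064,0,0,0],[0.035,0,0.001,0.068,0,0,0],[0.035,0,0.001,0.07,0,0,0],[0.035,0,0.001,0.07,0,0,0]]]}}

```text
clock: 49.62
eef_pos: [0.4739, 0.2789, 0.0226]
tcp_rot: [[-0.998, -0.069, -0.0], [-0.069, 0.998, 0.001], [0.0, 0.001, -1.0]]
contact_force: [-0.2, 0.0, -1.8]
finger_gap: 0.58
gripper_force: 63.2
```

```bash
python3 - <<'E'
from hw import *
st()
E
```

```text
t 49.62 p [0.4739 0.2789 0.0226] yaw -176.04 zdir [-0.     0.001 -1.   ] F [-0.24  0.04 -1.78] gap 0.0495 gf 63.2 q [ 30.5  13.8 -18.8  57.4   0.   26.5]
```

>>> {"name": "arm_command", "arguments": {"motion": [[[0.035,0,0,0.001,0,0,0],[0.035,0,0,0.002,0,0,0],[0.035,0,0,0.003,0,0,0],[0.035,0,0,0.004,0,0,0],[0.035,0,0,0.005,0,0,0],[0.035,0,0,0.006,0,0,0],[0.035,0,0,0.006,0,0,0],[0.035,0,0,0.006,0,0,0]]]}}

```text
clock: 50.28
eef_pos: [0.4733, 0.2787, 0.0158]
tcp_rot: [[-0.998, -0.069, -0.001], [-0.069, 0.998, 0.0], [0.001, 0.0, -1.0]]
contact_force: [1.0, -0.2, -2.5]
finger_gap: 0.573
gripper_force: 63.2
```

>>> {"name": "arm_command", "arguments": {"motion": [[[0.05,0,0,0,0,0,0],[0.052,0,0,0,0,0,0],[0.056,0,0,0,0,0,0],[0.06,0,0,0,0,0,0],[0.06,0,0,0,0,0,0],[0.06,0,0,0,0,0,0],[0.06,0,0,-0.03,0,0,0],[0.06,0,0,-0.06,0,0,0]]]}}

```text
clock: 50.95
eef_pos: [0.4718, 0.2778, 0.0749]
tcp_rot: [[-0.998, -0.069, -0.005], [-0.069, 0.998, -0.002], [0.005, -0.002, -1.0]]
contact_force: [0.3, 0.6, 0.6]
finger_gap: 0.703
gripper_force: 0.0
```

```bash
python3 - <<'E'
from hw import *
st(); weigh(3)
p,R=canpose(1,.155)
chain(([.50,.2,.22],down(180)),(p-.001*AY,R))
f,K,T=cam("scene"); np.savez("s26.npz",f=f); shift(f,K,T)
E
```

```text
t 50.95 p [0.4718 0.2778 0.0749] yaw -176.03 zdir [-0.005 -0.002 -1.   ] F [0.29 0.64 0.57] gap 0.06 gf 0.0 q [ 30.5  11.9 -14.2  64.2   0.   26.5]
F mean [0.96 1.2  1.92] sd [0.7  0.4  1.89]
[-0.0198, -0.0809, -0.1416, 0.0029, 0.0036, 0.0694]
[-0.1411, -0.2183, 0.065, 0.0, 0.0, 0.0778]
 can 0 rim shift px front -1.75 back 2.75
 can 1 rim shift px front 0.5 back 3.0
 can 2 rim shift px front 0.0 back 2.5
```

>>> {"name": "arm_command", "arguments": {"motion": [[[0.06,0,0,-0.04,0,0,0],[0.064,0,0,-0.08,0,0,0],[0.064,0,-0.02,-0.12,0,0,0.03],[0.064,-0.02,-0.05,-0.1416,0,0,0.05],[0.064,-0.02,-0.081,-0.1416,0,0,0.069],[0.064,-0.02,-0.081,-0.1416,0,0,0.069],[0.064,-0.02,-0.081,-0.1416,0,0,0.069],[0.064,-0.02,-0.081,-0.1416,0,0,0.069]]]}}

```text
clock: 51.82
eef_pos: [0.4986, 0.1991, 0.2161]
tcp_rot: [[-1.0, 0.0, -0.003], [0.0, 1.0, 0.0], [0.003, 0.0, -1.0]]
contact_force: [0.4, 1.3, -0.8]
finger_gap: 0.75
gripper_force: 0.0
```

>>> {"name": "arm_command", "arguments": {"motion": [[[0.064,-0.141,-0.218,0,0,0,0.078],[0.064,-0.141,-0.218,0,0,0,0.078],[0.064,-0.141,-0.218,0,0,0,0.078],[0.064,-0.141,-0.218,0,0,0,0.078],[0.064,-0.141,-0.218,0,0,0,0.078],[0.064,-0.141,-0.218,0,0,0,0.078],[0.064,-0.141,-0.218,0.03,0,0,0.078],[0.064,-0.141,-0.218,0.06,0,0,0.078]]]}}

```text
clock: 52.48
eef_pos: [0.6427, -0.0205, 0.156]
tcp_rot: [[-0.997, 0.08, 0.001], [0.08, 0.997, 0.0], [-0.001, 0.0, -1.0]]
contact_force: [-0.7, 0.1, -0.3]
finger_gap: 0.747
gripper_force: 0.0
```

>>> {"name": "arm_command", "arguments": {"motion": [[[0.064,0,0,0,0,0,0],[0.064,0,0,0,0,0,0],[0.064,0,0,0,0,0,0],[0.064,0,0,0,0,0,0],[0.064,0,0,0,0,0,0],[0.064,0,0,0,0,0,0],[0.064,0,0,0,0,0,0],[0.064,0,0,0,0,0,0]]]}}

```text
clock: 53.15
eef_pos: [0.6403, -0.0185, 0.158]
tcp_rot: [[-0.997, 0.077, 0.0], [0.077, 0.997, 0.0], [-0.0, 0.0, -1.0]]
contact_force: [0.4, 0.3, -0.5]
finger_gap: 0.752
gripper_force: 0.0
```

```bash
cat >> hw.py <<'E'
def edges(k):
    st(); weigh(4); p,R=canpose(k,.095); chain((p,R))
    w,K,T=cam("wrist"); g=w.mean(2)
    for r in (205,215): print(r,g[r,230:400:3].astype(int).tolist())
E
python3 - <<'E'
from hw import *
edges(1)
E
```

```text
t 53.15 p [ 0.6403 -0.0185  0.158 ] yaw 175.57 zdir [ 0.  0. -1.] F [ 0.41  0.29 -0.5 ] gap 0.0642 gf 0.0 q [-1.7 20.1  7.2 77.1  0.   2.8]
F mean [-0.15  0.12 -0.25] sd [0.53 0.45 0.19]
[-0.001, 0.0015, 0.0623, 0.0003, -0.001, 0.0002]
205 [123, 228, 228, 227, 228, 227, 227, 227, 227, 227, 226, 226, 209, 219, 220, 220, 128, 128, 127, 128, 127, 127, 127, 128, 127, 126, 127, 126, 126, 126, 125, 124, 126, 126, 124, 126, 125, 125, 218, 217, 207, 147, 145, 145, 145, 146, 146, 145, 146, 145, 143, 146, 145, 136, 76, 78, 78]
215 [82, 138, 201, 228, 228, 227, 228, 228, 228, 227, 228, 228, 183, 217, 219, 219, 133, 133, 133, 131, 132, 132, 131, 133, 130, 132, 132, 131, 131, 131, 129, 130, 130, 129, 129, 130, 129, 154, 217, 206, 175, 110, 137, 146, 147, 147, 147, 146, 147, 147, 147, 147, 147, 122, 73, 72, 101]
```

>>> {"name": "arm_command", "arguments": {"motion": [[[0.064,-0.001,-0.0026,0,0,0,0],[0.064,-0.001,-0.0026,0.01,0,0,0],[0.064,-0.001,-0.0026,0.025,0,0,0],[0.064,-0.001,-0.0026,0.04,0,0,0],[0.064,-0.001,-0.0026,0.05,0,0,0],[0.064,-0.001,-0.0026,0.058,0,0,0],[0.064,-0.001,-0.0026,0.062,0,0,0],[0.064,-0.001,-0.0026,0.0625,0,0,0]]]}}

```text
clock: 54.07
eef_pos: [0.6404, -0.0214, 0.0937]
tcp_rot: [[-0.997, 0.078, -0.003], [0.078, 0.997, 0.0], [0.003, 0.0, -1.0]]
contact_force: [0.8, 0.4, -0.3]
finger_gap: 0.749
gripper_force: 0.0
```

>>> {"name": "arm_command", "arguments": {"motion": [[[0.055,0,0,0,0,0,0],[0.045,0,0,0,0,0,0],[0.035,0,0,0,0,0,0],[0.035,0,0,0,0,0,0],[0.035,0,0,0,0,0,0],[0.035,0,0,0,0,0,0],[0.035,0,0,0,0,0,0],[0.035,0,0,0,0,0,0]]]}}

```text
clock: 54.73
eef_pos: [0.6412, -0.0214, 0.0954]
tcp_rot: [[-0.997, 0.078, 0.0], [0.078, 0.997, 0.0], [-0.0, 0.0, -1.0]]
contact_force: [-1.1, -0.8, 4.8]
finger_gap: 0.578
gripper_force: 62.0
```

>>> {"name": "arm_command", "arguments": {"motion": [[[0.035,0,0,-0.005,0,0,0],[0.035,0,0,-0.012,0,0,0],[0.035,0,0,-0.025,0,0,0],[0.035,0,0,-0.045,0,0,0],[0.035,0,0,-0.07,0,0,0],[0.035,0,0,-0.095,0,0,0],[0.035,0,0,-0.115,0,0,0],[0.035,0,0,-0.125,0,0,0]]]}}

```text
clock: 55.4
eef_pos: [0.6417, -0.0213, 0.2231]
tcp_rot: [[-0.997, 0.078, 0.003], [0.078, 0.997, 0.0], [-0.003, 0.001, -1.0]]
contact_force: [0.3, 0.7, -0.3]
finger_gap: 0.574
gripper_force: 62.0
```

>>> {"name": "arm_command", "arguments": {"motion": [[[0.035,0,0,0,0,0,0],[0.035,0,0,0,0,0,0],[0.035,0,0,0,0,0,0],[0.035,0,0,0,0,0,0],[0.035,0,0,0,0,0,0],[0.035,0,0,0,0,0,0],[0.035,0,0,0,0,0,0],[0.035,0,0,0,0,0,0]]]}}

```text
clock: 56.07
eef_pos: [0.6409, -0.0214, 0.2195]
tcp_rot: [[-0.997, 0.078, -0.001], [0.078, 0.997, 0.0], [0.001, 0.0, -1.0]]
contact_force: [-0.3, -0.4, -1.2]
finger_gap: 0.578
gripper_force: 62.0
```

```bash
python3 - <<'E'
from hw import *
st(); weigh(12)
f,K,T=cam("scene"); shift(f,K,T)
chain(CRATE(0,.0,.22),CRATE(0,0,.03)); chain(TRAY(0,.005,.22))
E
```

```text
t 56.07 p [ 0.6409 -0.0214  0.2195] yaw 175.55 zdir [-0.001  0.    -1.   ] F [-0.32 -0.43 -1.21] gap 0.0493 gf 62.0 q [-1.9 20.4 15.3 85.   0.   2.5]
F mean [ 0.23  0.09 -0.71] sd [0.37 0.57 0.44]
 can 0 rim shift px front -1.75 back 1.0
 can 1 rim shift px front 6.75 back -3.25
 can 2 rim shift px front -0.25 back 2.75
[0.1501, -0.3528, -0.0002, 0.0004, -0.001, -0.0602]
[0.0, 0.0, 0.19, 0.0, 0.0, 0.0]
[0.2018, 0.3588, 0.0001, 0.0004, -0.001, -0.1475]
```

Weight about 0.7 N, so it's empty and goes to the crate.

>>> {"name": "arm_command", "arguments": {"motion": [[[0.035,0.014,-0.033,0,0,0,0],[0.035,0.028,-0.066,0,0,0,0],[0.035,0.042,-0.1,0,0,0,-0.01],[0.035,0.056,-0.133,0,0,0,-0.02],[0.035,0.07,-0.166,0,0,0,-0.02],[0.035,0.085,-0.2,0,0,0,-0.03],[0.035,0.1,-0.233,0,0,0,-0.03],[0.035,0.112,-0.263,0,0,0,-0.04]]]}}

```text
clock: 57.38
eef_pos: [0.5075, -0.2765, 0.2201]
tcp_rot: [[-0.999, 0.038, -0.001], [0.038, 0.999, -0.0], [0.001, -0.0, -1.0]]
contact_force: [0.3, 0.3, 0.5]
finger_gap: 0.579
gripper_force: 62.3
```

```bash
python3 - <<'E'
from hw import *
st(); chain(CRATE(0,.0,.1),CRATE(0,0,.022))
E
```

```text
t 57.38 p [ 0.5075 -0.2765  0.2201] yaw 177.82 zdir [-0.001 -0.    -1.   ] F [0.33 0.31 0.5 ] gap 0.0495 gf 62.3 q [-28.6  13.1   5.7  82.6  -0.  -26.4]
[0.0402, -0.0865, 0.1201, -0.0001, -0.0008, -0.0205]
[0.0, 0.0, 0.078, 0.0, 0.0, 0.0]
```

>>> {"name": "arm_command", "arguments": {"motion": [[[0.035,0.015,-0.03,0,0,0,-0.02],[0.035,0.03,-0.06,0,0,0,-0.02],[0.035,0.0402,-0.0865,0.01,0,0,-0.02],[0.035,0.0402,-0.0865,0.045,0,0,-0.02],[0.035,0.0402,-0.0865,0.08,0,0,-0.02],[0.035,0.0402,-0.0865,0.115,0,0,-0.02],[0.035,0.0402,-0.0865,0.15,0,0,-0.02],[0.035,0.0402,-0.0865,0.175,0,0,-0.02]]]}}

```text
clock: 58.05
eef_pos: [0.464, -0.359, 0.0417]
tcp_rot: [[-1.0, 0.018, -0.003], [0.018, 1.0, 0.002], [0.003, 0.002, -1.0]]
contact_force: [0.0, 0.4, -1.2]
finger_gap: 0.58
gripper_force: 62.4
```

>>> {"name": "arm_command", "arguments": {"motion": [[[0.035,0,0,0.006,0,0,0],[0.035,0,0,0.012,0,0,0],[0.035,0,0,0.018,0,0,0],[0.035,0,0,0.022,0,0,0],[0.035,0,0,0.025,0,0,0],[0.035,0,0,0.028,0,0,0],[0.035,0,0,0.029,0,0,0],[0.035,0,0,0.029,0,0,0]]]}}

```text
clock: 58.72
eef_pos: [0.4655, -0.3598, 0.0161]
tcp_rot: [[-1.0, 0.018, -0.001], [0.018, 1.0, 0.0], [0.001, 0.0, -1.0]]
contact_force: [-0.0, -0.3, -0.7]
finger_gap: 0.575
gripper_force: 62.4
```

```bash
python3 - <<'E'
from hw import *
st(); chain(CRATE(0,0,.014))
E
```

```text
t 58.72 p [ 0.4655 -0.3598  0.0161] yaw 178.99 zdir [-0.001  0.    -1.   ] F [-0.   -0.28 -0.7 ] gap 0.0491 gf 62.4 q [-37.7  17.9 -14.1  58.   -0.  -36.7]
[0.0014, -0.0017, 0.0021, 0.0001, -0.0006, -0.0001]
```

Release, rise, and go to the last canister.

>>> {"name": "arm_command", "arguments": {"motion": [[[0.05,0,0,0.002,0,0,0],[0.052,0,0,0.002,0,0,0],[0.056,0,0,0.002,0,0,0],[0.06,0,0,0.002,0,0,0],[0.06,0,0,0.002,0,0,0],[0.06,0,0,0.002,0,0,0],[0.06,0,0,-0.03,0,0,0],[0.06,0,0,-0.065,0,0,0]]]}}

```text
clock: 59.38
eef_pos: [0.4636, -0.3584, 0.0789]
tcp_rot: [[-1.0, 0.018, -0.006], [0.018, 1.0, 0.004], [0.006, 0.004, -1.0]]
contact_force: [2.1, -0.6, -0.1]
finger_gap: 0.707
gripper_force: 0.0
```

>>> {"name": "arm_command", "arguments": {"motion": [[[0.064,0,0,-0.04,0,0,0],[0.064,0,0,-0.08,0,0,0],[0.064,0,0,-0.12,0,0,0],[0.064,0,0,-0.14,0,0,0],[0.064,0,0,-0.14,0,0,0],[0.064,0,0,-0.14,0,0,0],[0.064,0,0,-0.14,0,0,0],[0.064,0,0,-0.14,0,0,0]]]}}

```text
clock: 60.05
eef_pos: [0.4649, -0.3593, 0.2189]
tcp_rot: [[-1.0, 0.018, -0.003], [0.018, 1.0, 0.002], [0.003, 0.002, -1.0]]
contact_force: [-0.4, -0.1, -0.3]
finger_gap: 0.747
gripper_force: 0.0
```

```bash
python3 - <<'E'
from hw import *
st(); p,R=canpose(2,.16); q,_=canpose(2,.22)
chain(([.56,-.14,.22],down(177)),(q,R),(p,R))
f,K,T=cam("scene"); shift(f,K,T)
E
```

```text
t 60.05 p [ 0.4649 -0.3593  0.2189] yaw 178.99 zdir [-0.003  0.002 -1.   ] F [-0.39 -0.14 -0.32] gap 0.0638 gf 0.0 q [-37.7  14.3   7.1  83.   -0.  -36.7]
[-0.0912, 0.221, -0.0009, 0.0021, -0.0035, 0.0348]
[-0.0771, 0.2228, 0.0, 0.0, 0.0, 0.0255]
[0.0, 0.0, 0.06, 0.0, 0.0, 0.0]
 can 0 rim shift px front 1.25 back 4.0
 can 1 rim shift px front -1.75 back 7.5
 can 2 rim shift px front 0.0 back 2.5
```

>>> {"name": "arm_command", "arguments": {"motion": [[[0.064,-0.0912,0.221,0,0,0,0.035],[0.064,-0.0912,0.221,0,0,0,0.035],[0.064,-0.0912,0.221,0,0,0,0.035],[0.064,-0.0912,0.221,0,0,0,0.035],[0.064,-0.0912,0.221,0,0,0,0.035],[0.064,-0.0912,0.221,0,0,0,0.035],[0.064,-0.0912,0.221,0,0,0,0.035],[0.064,-0.0912,0.221,0,0,0,0.035]]]}}

```text
clock: 60.77
eef_pos: [0.5606, -0.1387, 0.2193]
tcp_rot: [[-0.999, 0.049, -0.003], [0.049, 0.999, 0.001], [0.004, 0.001, -1.0]]
contact_force: [0.8, -1.1, 0.1]
finger_gap: 0.747
gripper_force: 0.0
```

>>> {"name": "arm_command", "arguments": {"motion": [[[0.064,-0.0771,0.2225,0,0,0,0.0255],[0.064,-0.0771,0.2225,0,0,0,0.0255],[0.064,-0.0771,0.2225,0,0,0,0.0255],[0.064,-0.0771,0.2225,0,0,0,0.0255],[0.064,-0.0771,0.2225,0,0,0,0.0255],[0.064,-0.0771,0.2225,0,0,0,0.0255],[0.064,-0.0771,0.2225,0.03,0,0,0.0255],[0.064,-0.0771,0.2225,0.06,0,0,0.0255]]]}}

```text
clock: 61.43
eef_pos: [0.6509, 0.0783, 0.1607]
tcp_rot: [[-0.997, 0.077, 0.002], [0.077, 0.997, 0.0], [-0.002, 0.001, -1.0]]
contact_force: [-0.1, -0.1, -0.1]
finger_gap: 0.748
gripper_force: 0.0
```

>>> {"name": "arm_command", "arguments": {"motion": [[[0.064,0,0,0,0,0,0],[0.064,0,0,0,0,0,0],[0.064,0,0,0,0,0,0],[0.064,0,0,0,0,0,0],[0.064,0,0,0,0,0,0],[0.064,0,0,0,0,0,0],[0.064,0,0,0,0,0,0],[0.064,0,0,0,0,0,0]]]}}

```text
clock: 62.1
eef_pos: [0.6495, 0.0776, 0.1615]
tcp_rot: [[-0.997, 0.078, -0.0], [0.078, 0.997, 0.001], [0.0, 0.001, -1.0]]
contact_force: [-0.2, 0.2, 0.3]
finger_gap: 0.754
gripper_force: 0.0
```

```bash
python3 - <<'E'
from hw import *
edges(2)
E
```

```text
t 62.1 p [0.6495 0.0776 0.1615] yaw 175.51 zdir [-0.     0.001 -1.   ] F [-0.17  0.18  0.26] gap 0.0644 gf 0.0 q [ 6.8 21.7  9.8 78.2  0.  11.3]
F mean [ 0.06  0.23 -0.04] sd [0.42 0.33 0.21]
[0.0006, 0.0006, 0.0658, 0.0003, -0.0011, -0.0002]
205 [98, 149, 228, 228, 228, 228, 228, 228, 228, 228, 229, 224, 212, 221, 221, 195, 134, 133, 134, 134, 134, 133, 133, 134, 132, 133, 132, 132, 132, 131, 132, 131, 132, 130, 130, 133, 131, 209, 218, 214, 166, 110, 145, 144, 143, 144, 143, 143, 145, 143, 144, 143, 143, 78, 71, 74, 73]
215 [86, 138, 201, 228, 228, 229, 228, 229, 229, 229, 229, 230, 203, 220, 221, 217, 134, 135, 134, 133, 132, 133, 131, 131, 133, 131, 133, 131, 130, 131, 129, 130, 130, 131, 130, 130, 129, 228, 223, 207, 135, 116, 145, 145, 144, 144, 144, 143, 142, 144, 143, 144, 124, 72, 71, 103, 102]
```

>>> {"name": "arm_command", "arguments": {"motion": [[[0.064,0,-0.003,0,0,0,0],[0.064,0,-0.003,0.01,0,0,0],[0.064,0,-0.003,0.025,0,0,0],[0.064,0,-0.003,0.04,0,0,0],[0.064,0,-0.003,0.052,0,0,0],[0.064,0,-0.003,0.06,0,0,0],[0.064,0,-0.003,0.065,0,0,0],[0.064,0,-0.003,0.0655,0,0,0]]]}}

```text
clock: 63.02
eef_pos: [0.6482, 0.0746, 0.0938]
tcp_rot: [[-0.997, 0.078, -0.003], [0.078, 0.997, 0.0], [0.003, -0.0, -1.0]]
contact_force: [1.2, -0.4, 0.0]
finger_gap: 0.746
gripper_force: 0.0
```

>>> {"name": "arm_command", "arguments": {"motion": [[[0.055,0,0,0,0,0,0],[0.045,0,0,0,0,0,0],[0.035,0,0,0,0,0,0],[0.035,0,0,0,0,0,0],[0.035,0,0,0,0,0,0],[0.035,0,0,0,0,0,0],[0.035,0,0,0,0,0,0],[0.035,0,0,0,0,0,0]]]}}

```text
clock: 63.68
eef_pos: [0.6494, 0.0745, 0.0959]
tcp_rot: [[-0.997, 0.078, 0.0], [0.078, 0.997, 0.0], [-0.0, 0.0, -1.0]]
contact_force: [0.5, -2.4, 4.3]
finger_gap: 0.58
gripper_force: 62.0
```

>>> {"name": "arm_command", "arguments": {"motion": [[[0.035,0,0,-0.005,0,0,0],[0.035,0,0,-0.012,0,0,0],[0.035,0,0,-0.025,0,0,0],[0.035,0,0,-0.045,0,0,0],[0.035,0,0,-0.07,0,0,0],[0.035,0,0,-0.095,0,0,0],[0.035,0,0,-0.115,0,0,0],[0.035,0,0,-0.125,0,0,0]]]}}

```text
clock: 64.35
eef_pos: [0.6496, 0.0751, 0.2236]
tcp_rot: [[-0.997, 0.078, 0.002], [0.078, 0.997, 0.001], [-0.002, 0.001, -1.0]]
contact_force: [-0.8, 0.6, -0.3]
finger_gap: 0.576
gripper_force: 62.0
```

>>> {"name": "arm_command", "arguments": {"motion": [[[0.035,0,0,0,0,0,0],[0.035,0,0,0,0,0,0],[0.035,0,0,0,0,0,0],[0.035,0,0,0,0,0,0],[0.035,0,0,0,0,0,0],[0.035,0,0,0,0,0,0],[0.035,0,0,0,0,0,0],[0.035,0,0,0,0,0,0]]]}}

```text
clock: 65.02
eef_pos: [0.649, 0.0746, 0.22]
tcp_rot: [[-0.997, 0.078, -0.001], [0.078, 0.997, 0.0], [0.001, 0.0, -1.0]]
contact_force: [0.5, -0.6, -0.9]
finger_gap: 0.58
gripper_force: 62.0
```

```bash
python3 - <<'E'
from hw import *
st(); weigh(12)
chain(CRATE(0,.075,.22)); chain(TRAY(0,.02,.22),TRAY(0,.02,.022))
E
```

```text
t 65.02 p [0.649  0.0746 0.22  ] yaw 175.52 zdir [-0.001  0.    -1.   ] F [ 0.48 -0.6  -0.95] gap 0.0496 gf 62.0 q [ 6.5 21.9 17.5 85.7  0.  11. ]
F mean [-0.07  0.18 -0.9 ] sd [0.53 0.55 0.5 ]
[0.155, -0.3744, 0.0003, 0.0004, -0.001, -0.0607]
[0.2046, 0.2771, 0.0006, 0.0004, -0.001, -0.1479]
[0.0, 0.0, 0.198, 0.0, 0.0, 0.0]
```

Weight about 0.9 N, so it's empty too. It goes in the crate beside the first.

>>> {"name": "arm_command", "arguments": {"motion": [[[0.035,0.014,-0.033,0,0,0,0],[0.035,0.028,-0.066,0,0,0,0],[0.035,0.042,-0.1,0,0,0,-0.01],[0.035,0.056,-0.133,0,0,0,-0.02],[0.035,0.07,-0.166,0,0,0,-0.02],[0.035,0.085,-0.2,0,0,0,-0.03],[0.035,0.1,-0.233,0,0,0,-0.03],[0.035,0.112,-0.263,0,0,0,-0.04]]]}}

```text
clock: 66.28
eef_pos: [0.5154, -0.1803, 0.2206]
tcp_rot: [[-0.999, 0.038, -0.001], [0.038, 0.999, 0.0], [0.001, -0.0, -1.0]]
contact_force: [0.9, 0.5, -0.5]
finger_gap: 0.574
gripper_force: 62.3
```

```bash
python3 - <<'E'
from hw import *
st(); chain(CRATE(0,.077,.08))
E
```

```text
t 66.28 p [ 0.5154 -0.1803  0.2206] yaw 177.8 zdir [-0.001  0.    -1.   ] F [ 0.85  0.51 -0.48] gap 0.049 gf 62.3 q [-19.3   9.6   1.4  81.9  -0.  -17.1]
[0.046, -0.106, 0.1407, -0.0, -0.0007, -0.0209]
```

>>> {"name": "arm_command", "arguments": {"motion": [[[0.035,0.015,-0.035,0,0,0,-0.02],[0.035,0.03,-0.07,0,0,0,-0.02],[0.035,0.046,-0.106,0,0,0,-0.02],[0.035,0.046,-0.106,0.035,0,0,-0.02],[0.035,0.046,-0.106,0.07,0,0,-0.02],[0.035,0.046,-0.106,0.105,0,0,-0.02],[0.035,0.046,-0.106,0.14,0,0,-0.02],[0.035,0.046,-0.106,0.14,0,0,-0.02]]]}}

```text
clock: 66.95
eef_pos: [0.4624, -0.2806, 0.0735]
tcp_rot: [[-1.0, 0.019, -0.011], [0.019, 1.0, 0.006], [0.011, 0.006, -1.0]]
contact_force: [-1.8, 0.9, -2.0]
finger_gap: 0.58
gripper_force: 62.4
```

```bash
python3 - <<'E'
from hw import *
st(); chain(CRATE(0,.077,.016))
w,K,T=cam("wrist"); np.savez("w30.npz",f=w,K=K,T=T); s=sensors.state()
# crate's +y inner wall and the first can's +y top edge seen from here
for y in (-.2465,-.253): print("wall",y,[proj(K,T,[x,y,.03]).round(0).tolist() for x in(.40,.42)])
g=w.mean(2)
for r in (120,140): print(r,g[r,200:480:4].astype(int).tolist())
E
```

```text
t 66.95 p [ 0.4624 -0.2806  0.0735] yaw 178.93 zdir [-0.011  0.006 -1.   ] F [-1.84  0.94 -1.96] gap 0.0495 gf 62.4 q [-31.2  11.6 -14.8  64.3  -0.  -30.2]
[-0.0036, -0.0042, 0.0574, 0.006, -0.0107, -0.0012]
wall -0.2465 [[362.0, 122.0], [361.0, 153.0]]
wall -0.253 [[352.0, 122.0], [351.0, 153.0]]
120 [228, 228, 227, 228, 227, 227, 228, 228, 229, 229, 230, 230, 230, 228, 228, 229, 229, 229, 229, 229, 229, 228, 228, 228, 229, 228, 228, 227, 227, 226, 226, 226, 225, 225, 225, 224, 121, 224, 223, 116, 183, 199, 213, 212, 189, 184, 181, 189, 184, 185, 207, 208, 206, 206, 209, 210, 212, 212, 213, 208, 208, 212, 203, 211, 214, 212, 215, 212, 207, 206]
140 [202, 204, 203, 125, 107, 78, 76, 76, 126, 126, 227, 226, 182, 88, 88, 88, 194, 227, 224, 224, 151, 97, 95, 96, 223, 224, 222, 222, 136, 106, 108, 106, 219, 220, 218, 218, 135, 217, 217, 129, 185, 185, 184, 189, 183, 185, 186, 184, 185, 186, 205, 212, 204, 204, 208, 213, 214, 207, 208, 209, 210, 209, 214, 203, 199, 213, 211, 212, 210, 215]
```

>>> {"name": "arm_command", "arguments": {"motion": [[[0.035,0,-0.003,0,0,0,0],[0.035,0,-0.003,0,0,0,0],[0.035,0,-0.003,0.015,0,0,0],[0.035,0,-0.003,0.03,0,0,0],[0.035,0,-0.003,0.04,0,0,0],[0.035,0,-0.003,0.05,0,0,0],[0.035,0,-0.003,0.058,0,0,0],[0.035,0,-0.003,0.061,0,0,0]]]}}

```text
clock: 67.67
eef_pos: [0.4668, -0.2863, 0.019]
tcp_rot: [[-1.0, 0.018, -0.001], [0.018, 1.0, -0.001], [0.001, -0.001, -1.0]]
contact_force: [-0.2, -0.5, 0.2]
finger_gap: 0.581
gripper_force: 62.5
```

>>> {"name": "arm_command", "arguments": {"motion": [[[0.035,0,0,0.002,0,0,0],[0.035,0,0,0.003,0,0,0],[0.035,0,0,0.003,0,0,0],[0.035,0,0,0.003,0,0,0],[0.035,0,0,0.003,0,0,0],[0.035,0,0,0.003,0,0,0],[0.035,0,0,0.003,0,0,0],[0.035,0,0,0.003,0,0,0]]]}}

```text
clock: 68.33
eef_pos: [0.4669, -0.2862, 0.0166]
tcp_rot: [[-1.0, 0.018, -0.0], [0.018, 1.0, -0.0], [0.0, -0.0, -1.0]]
contact_force: [1.2, -4.5, -1.1]
finger_gap: 0.581
gripper_force: 62.4
```

```bash
python3 - <<'E'
from hw import *
st(); weigh(4)
E
```

```text
t 68.33 p [ 0.4669 -0.2862  0.0166] yaw 178.96 zdir [-0. -0. -1.] F [ 1.22 -4.55 -1.09] gap 0.0496 gf 62.4 q [-31.5  13.8 -19.5  56.7  -0.  -30.5]
F mean [ 0.95 -4.24 -0.48] sd [0.45 0.28 0.61]
```

>>> {"name": "arm_command", "arguments": {"motion": [[[0.035,0,-0.001,0,0,0,0],[0.035,0,-0.002,0,0,0,0],[0.035,0,-0.003,0,0,0,0],[0.035,0,-0.0035,0,0,0,0],[0.035,0,-0.0035,0,0,0,0],[0.035,0,-0.0035,0,0,0,0],[0.035,0,-0.0035,0,0,0,0],[0.035,0,-0.0035,0,0,0,0]]]}}

```text
clock: 69.2
eef_pos: [0.4665, -0.2893, 0.0162]
tcp_rot: [[-1.0, 0.018, -0.001], [0.018, 1.0, 0.001], [0.001, 0.001, -1.0]]
contact_force: [0.3, 0.1, -1.2]
finger_gap: 0.578
gripper_force: 62.4
```

```bash
python3 - <<'E'
from hw import *
st(); weigh(4)
E
```

```text
t 69.2 p [ 0.4665 -0.2893  0.0162] yaw 178.96 zdir [-0.001  0.001 -1.   ] F [ 0.27  0.06 -1.17] gap 0.0493 gf 62.4 q [-31.8  14.  -19.3  56.8  -0.  -30.8]
F mean [-0.07  0.41 -0.55] sd [0.22 0.44 0.44]
```

Free of the wall. Release, go up, and park where all three views are clear.

>>> {"name": "arm_command", "arguments": {"motion": [[[0.05,0,0,0,0,0,0],[0.052,0,0,0,0,0,0],[0.055,0,0,0,0,0,0],[0.057,0,0,0,0,0,0],[0.057,0,0,0,0,0,0],[0.057,0,0,0,0,0,0],[0.057,0,0,-0.03,0,0,0],[0.057,0,0,-0.07,0,0,0]]]}}

```text
clock: 70.07
eef_pos: [0.4642, -0.2879, 0.0836]
tcp_rot: [[-1.0, 0.018, -0.007], [0.018, 1.0, 0.004], [0.008, 0.004, -1.0]]
contact_force: [0.5, -0.7, 0.6]
finger_gap: 0.664
gripper_force: 0.0
```

>>> {"name": "arm_command", "arguments": {"motion": [[[0.057,0,0,-0.04,0,0,0],[0.057,0,0,-0.08,0,0,0],[0.057,0,0,-0.12,0,0,0],[0.057,0,0,-0.16,0,0,0],[0.057,0,0,-0.2,0,0,0],[0.057,0.05,0,-0.24,0,0,0],[0.057,0.1,0,-0.25,0,0,0],[0.057,0.1,0,-0.25,0,0,0]]]}}

```text
clock: 70.73
eef_pos: [0.3656, -0.2877, 0.3388]
tcp_rot: [[-1.0, 0.017, 0.001], [0.017, 1.0, -0.002], [-0.001, -0.002, -1.0]]
contact_force: [1.0, -0.9, 0.2]
finger_gap: 0.668
gripper_force: 0.0
```

```bash
python3 - <<'E'
from hw import *
st()
d=np.load("scene.npz"); f,K,T=cam("scene"); f0=d["f"]
diff=(np.abs(f.astype(int)-f0).max(2)>35).astype(np.uint8); diff=cv2.morphologyEx(diff,cv2.MORPH_OPEN,np.ones((3,3),np.uint8))
n,l,s,c=cv2.connectedComponentsWithStats(diff)
for i in range(1,n):
    if s[i,4]>15: print(s[i].tolist(),c[i].round(0))
# expected pixel spots of objects
for nm,p in(("tray can",[.4733,.2787,.063]),("crate can1",[.466,-.36,.065]),("crate can2",[.4665,-.289,.065]),("bar",[.442,-.018,.029]),("tip",[.442,.117,.019])): print(nm,proj(K,T,p).round(0))
w,K,T=cam("wrist"); np.savez("w31.npz",f=w,K=K,T=T); np.savez("s31.npz",f=f)
cv2.imwrite("pics/w31.png",w)
# bar on mat in wrist view: handle = dark blob, blade
q=proj(K,T,[.4418,-.018,.029]),proj(K,T,[.4418,.117,.019]); print("expected handle/tip px",np.round(q,0).tolist())
m=(w.max(2)<70).astype(np.uint8); n,l,s,c=cv2.connectedComponentsWithStats(m)
for i in range(1,n):
    if 300<s[i,4]<6000: print("dark",s[i].tolist(),c[i].round(0), ray(K,T,*c[i],.029).round(3))
E
```

```text
t 70.73 p [ 0.3656 -0.2877  0.3388] yaw 179.0 zdir [ 0.001 -0.002 -1.   ] F [ 1.05 -0.89  0.16] gap 0.057 gf 0.0 q [-38.2   2.6   8.5  95.8  -0.  -37.2]
[182, 0, 22, 10, 195] [193.   4.]
[205, 0, 25, 9, 190] [216.   3.]
[312, 0, 15, 3, 39] [319.   1.]
[300, 17, 27, 39, 622] [316.  37.]
[334, 16, 20, 14, 247] [344.  22.]
[196, 23, 30, 14, 330] [211.  29.]
[331, 38, 22, 21, 385] [343.  47.]
[200, 46, 31, 19, 480] [215.  55.]
[440, 54, 46, 23, 437] [463.  62.]
[249, 60, 111, 155, 3904] [321. 142.]
[279, 64, 10, 25, 174] [284.  76.]
[192, 66, 50, 33, 771] [217.  78.]
[352, 95, 101, 54, 1970] [399. 124.]
[355, 141, 19, 9, 96] [365. 145.]
[400, 179, 23, 23, 251] [411. 192.]
[215, 186, 5, 5, 17] [217. 188.]
[232, 190, 7, 10, 46] [236. 194.]
[207, 193, 3, 10, 30] [208. 198.]
[214, 193, 6, 11, 36] [216. 198.]
[240, 194, 6, 22, 78] [244. 203.]
[203, 197, 3, 9, 27] [204. 201.]
[221, 199, 4, 20, 78] [222. 208.]
[228, 203, 4, 12, 46] [230. 208.]
[235, 203, 5, 13, 49] [237. 209.]
[214, 205, 4, 14, 48] [215. 212.]
[206, 206, 4, 12, 47] [208. 212.]
tray can [412. 179.]
crate can1 [211. 196.]
crate can2 [234. 194.]
bar [319. 188.]
tip [360. 186.]
expected handle/tip px [[484.0, 202.0], [565.0, 198.0]]
dark [0, 17, 41, 156, 3252] [ 14. 119.] [ 0.3   -0.727  0.029]
dark [447, 188, 69, 23, 1471] [481. 199.] [ 0.436 -0.025  0.029]
```

```bash
python3 - <<'E'
from hw import *
d=np.load("w31.npz");w,K,T=d["f"],d["K"],d["T"]; g=w.mean(2)
for nm,c,z in(("crate1",[.466,-.36],.063),("crate2",[.4665,-.289],.063)):
    u,v=proj(K,T,c+[z]); print(nm,round(u),round(v))
    u,v=int(u),int(v); print(" row",g[v,u-40:u+41:3].astype(int).tolist()); print(" col",g[v-50:v+51:4,u].astype(int).tolist())
t,K2,T2=cam("top"); t0=np.load("top.npz")["f"]
for nm,c in(("tray",[.4733,.2787,.064]),("c1",[.466,-.36,.064]),("c2",[.4665,-.289,.064])):
    u,v=map(int,proj(K2,T2,c)); print(nm,u,v,"now",t[v,u-9:u+10].mean(1).astype(int).tolist(),"was",t0[v,u-9:u+10].mean(1).astype(int).tolist())
df=(np.abs(t.astype(int)-t0).max(2)>35).astype(np.uint8); n,l,s,c=cv2.connectedComponentsWithStats(cv2.morphologyEx(df,2,np.ones((3,3),np.uint8)))
print([s[i].tolist() for i in range(1,n) if s[i,4]>20])
E
```

```text
crate1 266 228
 row [176, 75, 178, 224, 225, 75, 76, 224, 224, 222, 172, 143, 144, 144, 144, 144, 144, 145, 193, 213, 97, 152, 154, 77, 132, 224, 146]
 col [215, 151, 193, 224, 224, 204, 98, 224, 147, 146, 146, 145, 144, 143, 143, 142, 142, 182, 213, 204, 115, 113, 211, 176, 168, 174]
crate2 313 227
 row [144, 146, 140, 223, 96, 130, 152, 81, 79, 223, 181, 146, 148, 146, 147, 146, 146, 147, 193, 214, 146, 223, 130, 204, 203, 201, 203]
 col [213, 153, 188, 224, 211, 117, 185, 214, 150, 149, 148, 147, 146, 148, 146, 145, 145, 224, 223, 205, 117, 152, 203, 200, 202, 200]
tray 242 207 now [190, 191, 184, 182, 200, 163, 139, 139, 138, 139, 140, 140, 140, 144, 167, 195, 146, 111, 138] was [184, 182, 183, 182, 182, 182, 183, 183, 184, 184, 185, 186, 186, 186, 184, 185, 185, 186, 185]
c1 410 210 now [79, 62, 63, 65, 69, 70, 70, 72, 76, 79, 79, 82, 80, 82, 85, 86, 88, 88, 88] was [210, 173, 108, 109, 171, 210, 202, 150, 97, 117, 178, 209, 200, 141, 99, 133, 198, 214, 197]
c2 391 210 now [185, 144, 98, 135, 195, 169, 150, 149, 150, 151, 148, 149, 151, 152, 174, 205, 178, 122, 105] was [209, 216, 201, 132, 86, 136, 203, 218, 199, 121, 81, 141, 204, 216, 197, 123, 92, 155, 206]
[[312, 162, 165, 238, 10364], [291, 171, 9, 5, 42], [316, 173, 9, 5, 41], [342, 174, 8, 6, 38], [84, 193, 295, 207, 17445], [239, 202, 8, 14, 109], [249, 202, 3, 7, 21], [135, 243, 31, 43, 889], [63, 275, 14, 27, 200], [307, 301, 10, 6, 41], [256, 318, 20, 10, 127], [308, 321, 17, 6, 61], [298, 322, 8, 6, 38], [301, 346, 27, 16, 190]]
```

All three canisters show their top panels where I placed them, upright. The bar lies on the mat and the bystanders haven't moved.

```bash
python3 -c "
from h import *
print(workorder.finish_job())"
```

```text
the job is handed in; nothing more can be done
None
```

The job is handed in: all three canisters present were pried free with the bar; the full one (about 266 g) is in the steel tray, the two empties (about 75–90 g) are in the slotted crate, the pry bar is back on its mat, and the camera checks showed no bystander moved.

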